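# Nest the tapered pans on the locked carrier

## Robot

A 7-joint arm with a two-finger parallel gripper is mounted at the origin on a cart in front of the work surface, level with it; the furniture and walls round the work are solid. World frame = base frame: x ahead of the robot, y to its left, z up, the work surface at z = 0. Lengths are in m, angles in rad, forces in N, time in s.
With the tool pointing down it reaches from about 0.425 to 0.875 m from the base axis. Payload 8.4 kg.
Tool frame: the origin (TCP) lies at the very end of the fingers, on their centre line; the grasp point (between the pads) lies 19 mm behind it (r.grip_point_offset is the z of the grasp point in the tool frame, in m); z points along the fingers, y is the line along which they close (so a half turn about z gives the same grasp; the last joint's range is limited). The gripper opens to 87 mm and grips with 3 to 60 N. Pads are 19 mm wide; open, the fingers measure 117 mm over their backs; the gripper's body (75 mm by 190 mm) begins 51 mm behind the grasp point.
Start: joints at [1.14, 0.333, 0.04, 1.465, -0.013, 1.343, -0.059], TCP at [0.212, -0.615, 0.223] pointing down, gripper open.
Joint ranges: [-2.58, 2.58], [-0.38, 2.09], [-1.3, 1.39], [0.25, 2.4], [-1.5, 4.64], [0.08, 2.09], [-2.65, 2.65]. Speed limits (rad/s): [2.22, 2.22, 2.79, 2.79, 3.14, 3.14, 3.14].

## Interface

Orientations are given as a unit quaternion [x, y, z, w].
In Python, from plant import r gives the robot as it stands.
- The arm moves only by the shell command python3 nudge.py 'ROWS'. ROWS is a JSON list of rows, 1 to 5 of them, each an object with the fields aperture (the finger opening in m), pos (a list: dx, dy, dz in m), turn (a turn about the tool's z in rad); a field left out counts as zero (the opening has to be given); each row shifts and turns the commanded pose from where the row before left it, along the tool's axes as they then stand; what a row does not reach is not made up. A row lasts 1/8 s, in which the tool goes at most 0.0625 m and 0.188 rad, less where a joint would pass 70% of its speed; a pose out of reach is approached as far as the arm can. The fingers move at their own pace and stop on an object; the grip force is fixed at half the most. Time passes only in rows, so rows that do not move let the fingers close. It prints the time, the measured TCP pose, the force, the opening and the grip force at its end. Input that does not fit is refused with a message, and nothing moves.
- r.state(): the state, without advancing time (a new reading comes with each control period).
- r.grab_frame(name): name is "side" or "top" or "wrist"; returns a dict with "image" (480x640x3 uint8, red, green, blue), "fx", "fy", "cx", "cy" (pixels), "D" ([k1, k2, p1, p2, k3] as OpenCV has them; the pictures are not rectified), "origin" and "orientation" of the camera in the world; the wrist camera has in their place "mount" (4x4, takes a point from camera to tool coordinates, whose origin is the TCP and whose axes are the flange's). Camera axes: x right, y down, z forward; pixel columns grow to the right and rows downward; lengths in m; the calibration is good to about 2 mm. A picture is of the moment at which its call begins: read the wrist's pose just before it. There is no depth.
- r.hand_in(): hands the job in; it is judged then, once.
The state is a dict: "time_s": time; "joints": joint angles; "joint_velocities": joint speeds; "joint_torque": joint torques, N m; "ee_pos": TCP position; "orientation": TCP orientation; "contact_force": force on the tool from outside, world axes, zero at the start; "moment": the same for the moment, N m; "opening": finger opening in m; "finger_force": force on a finger pad.
Only numpy, scipy, OpenCV 4.12 (cv2) and the standard library are available. Lean on these libraries where they do the work, as an engineer would, in place of code of your own. Each camera call takes 0.05 s, during which the arm holds its last target. There are 200 camera calls.

## Task

Slide the carrier (the bar with the pan fixed on it) along its stand against the end stop, then slide the thumb wedge along its ramp until it jams the carrier fast. Then nest all the loose pans in one stack in the carrier's pan: press each one down lightly until the dark line round its body is level with the rim of the pan below, and stop there before it wedges. Leave the wedge tight and the mug and the other things where they are.

Things in the scene. Friction and masses are not known exactly. Their poses are not given: they have to be found in the camera images.
- stand: Dark steel base, 290 x 160 x 12 mm, fixed on the worktop at the right, with a guide rail, an end stop (block up to 46 mm high), a ramp block and two sliding parts. Origin on its underside. x: the way the carrier slides to the stop (roughly to the robot's left); y: towards the wedge's side (roughly to the robot); z up.
- carrier (a joint): Travel of the carrier along the stand's +x, m: 0.090 is hard against the end stop (above 0.086 counts); starts at 0 to 0.05; friction about 2 N. It is an aluminium bar 150 x 64 x 16 mm, top 28 mm over the worktop, with a tapered pan like the loose ones fixed on it; grip it by that pan's rim band, or push it.
- carrier_pan (a point): Centre of the underside of the pan fixed on the carrier, 28 mm over the worktop, moving with the carrier; axes parallel to the stand's, the pan's long side along x. Sizes as for the loose pans (rim 70 mm above this point). The first loose pan goes into this one, the next into that, and so on.
- thumb_wedge (a joint): Travel of the rubber-faced steel wedge along its ramp, in the stand's direction (0.978, -0.208, 0), m. Starts drawn back at 0 to 0.012; near 0.040 it meets the carrier bar's side and jams within a few mm; fast from 0.041 up. Sliding takes about 4 N, jamming it tight 10 to 15 N (about 0.042 to 0.045); friction keeps it where it is left.
- wedge_tab (a point): Middle of the top edge of the thumb tab, an upright steel plate on an arm of the wedge, outside the ramp: 12 mm thick (stand's x), 30 mm wide (stand's y), 40 mm high; this point is 82 mm over the worktop. Axes parallel to the stand's. Pinch the tab across its thickness, or push it from behind.
- pan_0: Loose tapered pan of grey metal, 110 mm long (x), 60 wide (y), 70 high, 50 g, upright. May be absent. Origin: centre of the underside, z up. Top 20 mm: a straight vertical rim band 3 mm thick; grip it there across the width, fingertips at least 45 mm above the underside. Below, 8 degree taper to a foot 91 x 41 mm; mouth inside the rim 104 x 54 mm. Dark line round the body 40 mm up.
- pan_1: A pan like pan_0. Nesting: in every pan a black rubber frame grips the walls inside. The next pan's foot lands on it, undersides 40 mm apart; weight alone does not move it. Pressed, it yields at about 7 N plus 0.6 N per mm, without springing back. Pans below may slip about 1 mm deeper each time a pan above is pressed.
- pan_2: A pan like pan_0. Home: underside 30 mm above the underside of the pan below (its dark line level with the rim below; 25.5 to 34.5 mm passes), pressed with about 13 N. Under 22.5 mm it is jammed. A pan may go in either way round lengthwise.
- pan_3: A pan like pan_0.
- pan_4: A pan like pan_0.
- mug: Coffee mug, 82 mm across, 94 mm high, near the robot; to be left alone. Origin: centre of its underside.

How it is judged:
By the outcome, as a careful person would: the job done as asked, in the order asked, and still so for the second after the job is handed in, with the robot touching nothing.
Of pan_0, pan_1, pan_2, pan_3, pan_4 only 3 to 5 are there at a start; the rules pass over those that are not, and their reading is None.
At some moment in a run one of pan_0, pan_1, pan_2, pan_3, pan_4 may be knocked a few centimetres aside while the robot is not near it.
Once in a run the grip may slacken for a moment while it holds something.
It also fails if it takes over 210 s, if anything falls off the work surface, if the arm or the gripper's body presses on something with over 40 N, if the wrist force passes 120 N, or if a joint passes its speed limit or range.

## Working session

There is one attempt and no reset: what is moved stays moved. The work goes in short steps, Python scripts to look and compute and a shell command to move; the robot and the scene stay as the last step left them, time stands still between calls to the robot, and variables do not carry over. Pictures are saved under pics/ and viewed, at most 14 in all, crops included, and the job is handed in when it is done.

```bash
ls; mkdir -p pics
python3 - <<'E'
from plant import r
import cv2
s=r.state();print(s)
for n in("top","side","wrist"):
    f=r.grab_frame(n);cv2.imwrite(f"pics/{n}0.png",f["image"][:,:,::-1]);print(n,{k:v for k,v in f.items() if k!="image"})
E
```

```text
nudge.py
pics
plant.py
{'time_s': 0.0, 'joints': array([ 1.1398236 ,  0.33390028,  0.03985746,  1.46630489, -0.01341098,
        1.34329673, -0.05848912]), 'joint_velocities': array([ 1.15438924e-03,  1.00236798e-03,  9.42437574e-04, -5.82088978e-05,
        5.24498633e-04,  1.54623328e-03, -2.21974024e-04]), 'joint_torque': array([-9.21344799e-04, -6.56359720e+01,  1.33537877e+00, -4.03803885e+01,
       -5.97871863e-02,  4.46786522e-02,  1.67346675e-04]), 'ee_pos': array([ 0.21154362, -0.61409912,  0.22164946]), 'orientation': array([ 9.86271539e-01,  1.65129575e-01, -1.82344066e-04, -8.01227654e-04]), 'contact_force': array([ 0.5334331 , -0.15233858, -1.6780297 ]), 'moment': array([-0.01221316, -0.00369327, -0.01012114]), 'finger_force': 0.0, 'opening': 0.08758559410634481}
top {'fx': 481.315075026644, 'fy': 481.315075026644, 'cx': 314.878944371876, 'cy': 239.71854098820273, 'D': array([-0.04334472,  0.        ,  0.        ,  0.        ,  0.        ]), 'origin': array([ 0.39237006, -0.00510675,  1.34499432]), 'orientatio
[... 218 characters left out ...]
   ,  0.        ,  0.        ]), 'origin': array([0.2228778 , 1.08088812, 0.99496073]), 'orientation': array([-0.13292303,  0.89556868, -0.42139509,  0.05209982])}
wrist {'fx': 356.1223728888664, 'fy': 356.1223728888664, 'cx': 317.410134820446, 'cy': 242.70947652038635, 'D': array([-0.06414967,  0.        ,  0.        ,  0.        ,  0.        ]), 'mount': array([[ 6.69082065e-04, -9.65471040e-01, -2.60509544e-01,
         7.06145771e-02],
       [ 9.99999769e-01,  6.78206265e-04,  5.48670961e-05,
        -6.19412437e-04],
       [ 1.23706612e-04, -2.60509520e-01,  9.65471271e-01,
        -1.62466503e-01],
       [ 0.00000000e+00,  0.00000000e+00,  0.00000000e+00,
         1.00000000e+00]])}
```
View pics/top0.png

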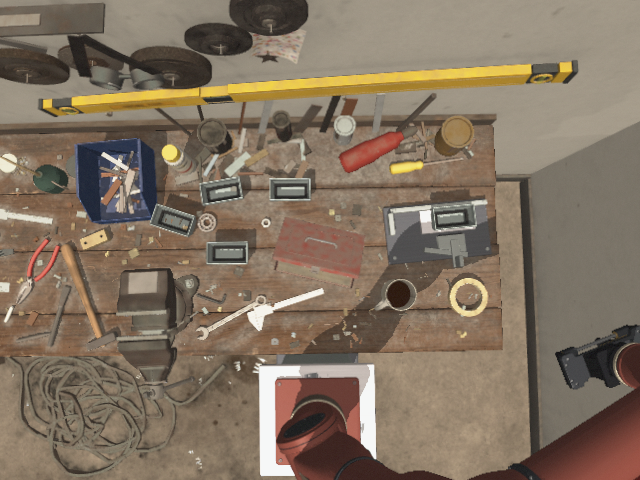

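View pics/side0.png

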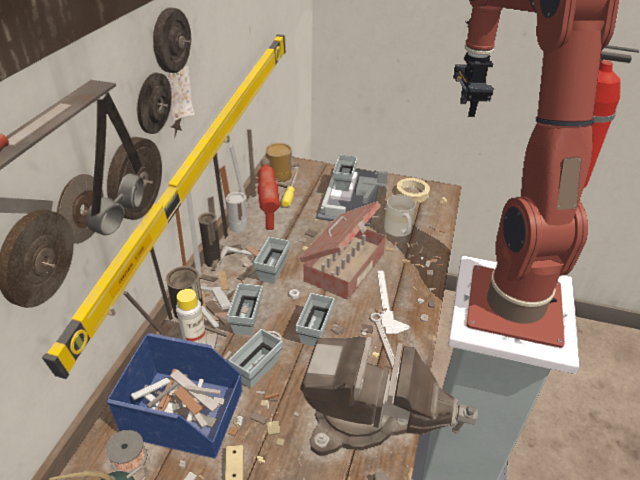

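Create h.py:
```python
import numpy as np, cv2
from scipy.spatial.transform import Rotation as R
from plant import r
def grab(n,save=None):
    s=r.state(); f=r.grab_frame(n)
    K=np.array([[f["fx"],0,f["cx"]],[0,f["fy"],f["cy"]],[0,0,1]])
    if n=="wrist":
        T=np.eye(4);T[:3,:3]=R.from_quat(s["orientation"]).as_matrix();T[:3,3]=s["ee_pos"]
        M=T@f["mount"]; Rc,o=M[:3,:3],M[:3,3]
    else: Rc,o=R.from_quat(f["orientation"]).as_matrix(),np.array(f["origin"])
    if save: cv2.imwrite("pics/"+save,f["image"][:,:,::-1])
    return dict(im=f["image"][:,:,::-1].copy(),K=K,D=f["D"],R=Rc,o=o)
def ray(c,px):
    p=cv2.undistortPoints(np.array(px,float).reshape(-1,1,2),c["K"],c["D"]).reshape(-1,2)
    return np.c_[p,np.ones(len(p))]@c["R"].T
def onz(c,px,z):
    d=ray(c,px); return c["o"]+d*((z-c["o"][2])/d[:,2])[:,None]
def tri(c1,p1,c2,p2):
    "midpoint and gap of two rays"
    a,b=ray(c1,p1)[0],ray(c2,p2)[0]
    t=np.linalg.lstsq(np.c_[a,-b],c2["o"]-c1["o"],rcond=None)[0]
    P,Q=c1["o"]+a*t[0],c2["o"]+b*t[1]
    return (P+Q)/2,np.linalg.norm(P-Q)
def proj(c,P):
    rv,_=cv2.Rodrigues(c["R"].T)
    return cv2.projectPoints(np.array(P,float).reshape(-1,1,3),rv,-c["R"].T@c["o"],c["K"],c["D"])[0].reshape(-1,2)
```

Run:
```python
import cv2,numpy as np
t=cv2.imread('pics/top0.png');s=cv2.imread('pics/side0.png')
a=cv2.resize(t[165:275,375:505],None,fx=3,fy=3,interpolation=cv2.INTER_CUBIC)  # 390x330
b=cv2.resize(t[165:275,140:320],None,fx=2.2,fy=2.2,interpolation=cv2.INTER_CUBIC) #396x242
c=cv2.resize(s[145:235,300:430],None,fx=3,fy=3,interpolation=cv2.INTER_CUBIC)#390x270
im=np.zeros((600,800,3),np.uint8)
im[:330,:390]=a; im[:242,400:796]=b; im[330:600,:390]=c
im[250:410,400:640]=0
d=cv2.resize(s[230:390,225:340],None,fx=2.1,fy=2.1,interpolation=cv2.INTER_CUBIC); im[250:250+d.shape[0],400:400+d.shape[1]]=d
cv2.imwrite('pics/crop0.png',im)
```

```text
(no output)
```

View pics/crop0.png

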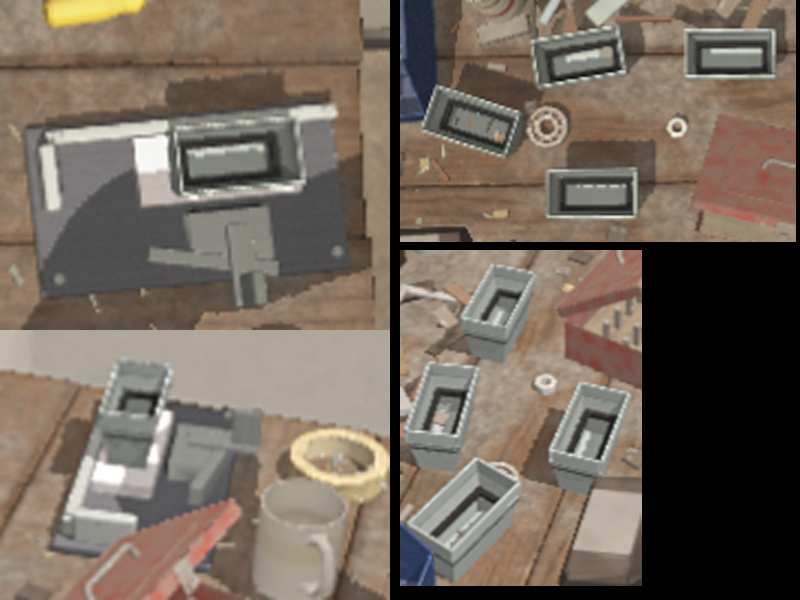

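```bash
cat >> h.py <<'E'
def rect(pts):
    "centre, long, short, yaw of long side (mod pi) of planar points"
    (c,(w,h),a)=cv2.minAreaRect((np.array(pts)[:,:2]*1000).astype(np.float32))
    if w<h: w,h,a=h,w,a+90
    a=(a+90)%180-90
    return np.round([c[0]/1000,c[1]/1000,w/1000,h/1000,np.radians(a)],4)
def rim(c,box,z,sat=45,val=90):
    "grey blob in box (u0,v0,u1,v1) -> rectangle on plane z"
    u0,v0,u1,v1=box; hsv=cv2.cvtColor(c["im"],cv2.COLOR_BGR2HSV)[v0:v1,u0:u1]
    m=((hsv[...,1]<sat)&(hsv[...,2]>val)).astype(np.uint8)
    cs,_=cv2.findContours(m,cv2.RETR_EXTERNAL,cv2.CHAIN_APPROX_NONE)
    k=cv2.convexHull(max(cs,key=lambda q:cv2.contourArea(cv2.convexHull(q)))).reshape(-1,2)+[u0,v0]
    return rect(onz(c,k,z)),k
E
python3 - <<'E'
from h import *
c=grab("top"); s=grab("side")
for b in [(265,172,316,206),(196,172,246,208),(145,200,200,240),(202,238,252,268)]:
    print(rim(c,b,.07)[0])
p=[(432.3,205),(474,202.3),(476.7,226.7),(435,230.7)]; print("car",rect(onz(c,p,.098)))
q=onz(c,[(389.7,264),(491,252.7),(383.3,207.3)],.012);print(q)
print("stop",onz(c,[(389,216),(394,233)],.046), "tab", onz(c,[(453.3,266),(463.7,265)],.082))
print(onz(c,[(130,300),(190,340),(275,240),(360,270),(400,295),(467,297)],.05))
# carrier pan near corners in both: side-view outer corners (crop x/3+300,(y-330)/3+145)
f=lambda x,y:(300+x/3,145+(y-330)/3)
print(tri(c,p[3],s,f(168,415)) ,tri(c,p[1],s,f(118,362)))
E
```

```text
[ 0.6298  0.0613  0.1112  0.0628 -1.5604]
[ 0.6366  0.2473  0.114   0.0801 -1.4122]
[0.552  0.3779 0.1169 0.0613 1.2429]
[0.4621 0.2297 0.1125 0.0612 1.5554]
car [ 0.5461 -0.371   0.1105  0.0679 -1.5027]
[[ 0.42593086 -0.21052654  0.012     ]
 [ 0.45244911 -0.4945799   0.012     ]
 [ 0.58451149 -0.1971217   0.012     ]]
stop [[ 0.55550575 -0.20708082  0.046     ]
 [ 0.50886794 -0.2193347   0.046     ]] tab [[ 0.41602046 -0.3672514   0.082     ]
 [ 0.41815985 -0.39490185  0.082     ]]
[[ 0.33910082  0.49610282  0.05      ]
 [ 0.23077587  0.33321327  0.05      ]
 [ 0.49479281  0.10321179  0.05      ]
 [ 0.41021506 -0.12433366  0.05      ]
 [ 0.34152365 -0.23005231  0.05      ]
 [ 0.33281346 -0.4104371   0.05      ]]
(array([ 0.50239388, -0.31736938,  0.10440433]), np.float64(0.011115465159335649)) (array([ 0.57989405, -0.42714144,  0.08984134]), np.float64(0.006236807330329327))
```

```bash
cat >> h.py <<'E'
def go(x,y,z,yaw):
    "tool-axis distances from measured pose; yaw = world direction of tool x; turn after moving"
    s=r.state(); M=R.from_quat(s["orientation"]).as_matrix()
    d=M.T@(np.array([x,y,z])-s["ee_pos"]); a=np.arctan2(M[1,0],M[0,0])
    t=-((yaw-a+np.pi)%(2*np.pi)-np.pi)
    c,q=np.cos(t),np.sin(t)
    print("move",np.round(d,4),"turn",round(t,4),"| if turned first",np.round([c*d[0]+q*d[1],-q*d[0]+c*d[1],d[2]],4),"tilt",np.round(M[:2,2],4))
E
python3 nudge.py '[{"aperture":0.087,"pos":[0.0508,-0.0209,-0.004]},{"aperture":0.087,"pos":[0.0508,-0.0209,-0.004]},{"aperture":0.087,"pos":[0.0508,-0.0209,-0.004]},{"aperture":0.087,"pos":[0.0508,-0.0209,-0.004]},{"aperture":0.087,"pos":[0.0508,-0.0209,-0.004]}]'
python3 nudge.py '[{"aperture":0.087,"pos":[0.0508,-0.0209,-0.004]},{"aperture":0.087,"pos":[0.0508,-0.0209,-0.004]},{"aperture":0.087,"turn":-0.166},{"aperture":0.087,"turn":-0.166},{"aperture":0.087,"turn":-0.166}]'
python3 nudge.py '[{"aperture":0.087,"turn":-0.166},{"aperture":0.087,"turn":-0.166},{"aperture":0.087,"turn":-0.166},{"aperture":0.087,"turn":-0.166},{"aperture":0.087,"turn":-0.166}]'
python3 nudge.py '[{"aperture":0.087},{"aperture":0.087}]'
python3 - <<'E'
from h import *
go(.5,-.36,.25,1.664); print(r.state()["joints"],r.state()["time_s"])
grab("wrist","w1.png")
E
```

```text
time_s: 0.88
ee_pos: [0.4189, -0.4317, 0.2428]
orientation: [0.986, 0.165, 0.0, 0.0]
contact_force: [-0.2, -0.4, 0.4]
opening: 0.087
finger_force: 0.0
time_s: 1.5
ee_pos: [0.5003, -0.3602, 0.2504]
orientation: [0.914, 0.406, -0.0, -0.0]
contact_force: [-0.2, 0.4, -0.2]
opening: 0.0868
finger_force: 0.0
time_s: 2.12
ee_pos: [0.5002, -0.3604, 0.2504]
orientation: [0.673, 0.74, -0.0, -0.0]
contact_force: [-0.5, 0.4, 0.2]
opening: 0.0871
finger_force: 0.0
time_s: 2.38
ee_pos: [0.5002, -0.3605, 0.2505]
orientation: [0.676, 0.737, 0.0, -0.0]
contact_force: [-0.0, 0.4, 0.2]
opening: 0.0867
finger_force: 0.0
move [ 0.0005 -0.0002  0.0005] turn -0.0081 | if turned first [ 0.0005 -0.0002  0.0005] tilt [-0.0001  0.0001]
[ 0.81850605  0.27415423 -0.32914659  1.49495867  0.08907894  1.38731964
  0.56964549] 2.375
```

View pics/w1.png

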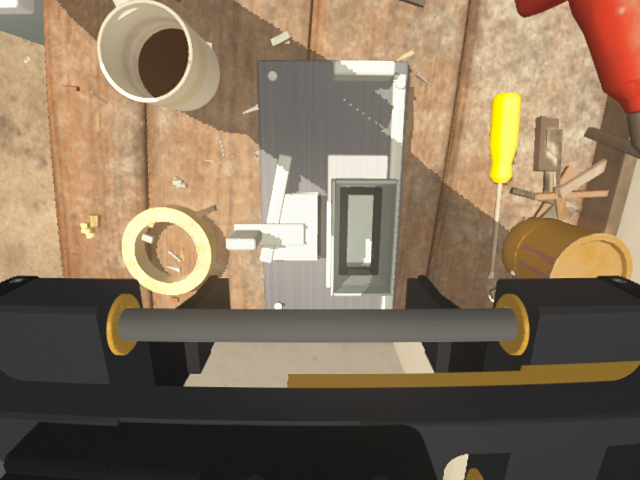

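Wrist view: stand plate with corners (259,61), (409,61); carrier pan rim corners about (331,179), (398,179), (394,297), (331,295); wedge tab at (230-302,225-250), stop at (335-395,68), mug clear. Second place for heights, tracking the corners.

```bash
cat >> h.py <<'E'
def track(c1,c2,pts):
    "LK-track pixel points from view c1 to c2 (seeded by a z=.06 plane transfer), triangulate"
    g=[cv2.cvtColor(c["im"],cv2.COLOR_BGR2GRAY) for c in (c1,c2)]
    p=np.array(pts,np.float32).reshape(-1,1,2); q0=proj(c2,onz(c1,pts,.08)).astype(np.float32).reshape(-1,1,2)
    q,st,e=cv2.calcOpticalFlowPyrLK(*g,p,q0.copy(),winSize=(17,17),maxLevel=2,flags=cv2.OPTFLOW_USE_INITIAL_FLOW)
    for a,b,s in zip(p,q,st):
        P,gap=tri(c1,a,c2,b); print(a[0],b[0].round(1),s,P.round(4),"gap",round(gap,4))
E
python3 - <<'E'
from h import *; import pickle
pickle.dump(grab("wrist"),open("c1.pkl","wb"))
E
python3 nudge.py '[{"aperture":0.087,"pos":[-0.03,0,0]},{"aperture":0.087,"pos":[-0.03,0,0]},{"aperture":0.087},{"aperture":0.087}]'
python3 - <<'E'
from h import *; import pickle
c1=pickle.load(open("c1.pkl","rb")); c2=grab("wrist","w2.png")
track(c1,c2,[(331,179),(398,179),(394,297),(331,295),(259,61),(409,61),(337,68),(394,62),(227,238),(226,249),(302,225),(302,245),(257,249)])
E
```

```text
time_s: 2.98
ee_pos: [0.5059, -0.4194, 0.2504]
orientation: [0.675, 0.738, 0.0, -0.0]
contact_force: [0.8, -0.0, -1.0]
opening: 0.0869
finger_force: 0.0
[331. 179.] [331.3 110.7] [1] [ 0.5082 -0.3161  0.0867] gap 0.0
[398. 179.] [401.6 110.6] [1] [ 0.5685 -0.3105  0.0895] gap 0.0004
[394. 297.] [415.  242.8] [1] [ 0.5846 -0.4201  0.1073] gap 0.0166
[331. 295.] [344.  290.3] [1] [ 0.5404 -0.5089 -0.0408] gap 0.0509
[259.  61.] [281.3 -38. ] [0] [ 0.4613 -0.2428  0.1802] gap 0.0149
[409.  61.] [409.   -9.3] [0] [ 0.5682 -0.2058  0.0657] gap 0.0025
[337.  68.] [318.2   6.1] [1] [ 0.4969 -0.2202  0.0586] gap 0.0184
[394.  62.] [395.6  -7.4] [1] [ 0.5566 -0.2064  0.0596] gap 0.0008
[227. 238.] [220. 176.] [1] [ 0.4126 -0.3814  0.0813] gap 0.0023
[226. 249.] [220.2 187.9] [1] [ 0.4126 -0.3923  0.0815] gap 0.0011
[302. 225.] [301.  169.2] [1] [ 0.4839 -0.3717  0.0379] gap 0.0
[302. 245.] [301.  190.4] [1] [ 0.4857 -0.3931  0.0409] gap 0.0001
[257. 249.] [254.7 189.5] [1] [ 0.4422 -0.3924  0.0719] gap 0.0008
```

View pics/w2.png

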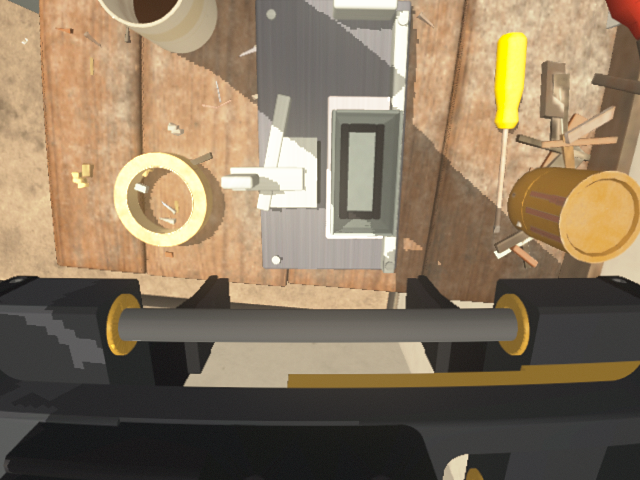

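Run:
```python
from h import *; import pickle
c1=pickle.load(open("c1.pkl","rb")); c2=grab("wrist")
print(rect(onz(c1,[(331,179),(398,179),(394,297),(331,295)],.098)),rect(onz(c2,[(332,109),(401,109),(398,237),(333,237)],.098)))
print(onz(c2,[(332,109),(401,109),(398,237),(333,237)],.098))
print("stand",onz(c2,[(265,270),(383,270)],.012),onz(c1,[(259,61),(409,61)],.012))
print("tab",onz(c1,[(227,243),(262,243)],.082),onz(c2,[(222,182),(256,182)],.082))
go(.5415,-.369,.25,1.664)
```

```text
[ 0.5432 -0.3682  0.1124  0.0605 -1.4745] [ 0.544  -0.3679  0.1119  0.0595 -1.4628]
[[ 0.50841303 -0.31553394  0.098     ]
 [ 0.56629153 -0.30992029  0.098     ]
 [ 0.57966356 -0.42036186  0.098     ]
 [ 0.52035533 -0.42573325  0.098     ]]
stand [[ 0.44952786 -0.49463911  0.012     ]
 [ 0.58981438 -0.48200487  0.012     ]] [[ 0.42515182 -0.20663226  0.012     ]
 [ 0.5811679  -0.19263241  0.012     ]]
tab [[ 0.41408976 -0.38592002  0.082     ]
 [ 0.44794509 -0.38298393  0.082     ]] [[ 0.41379573 -0.386616    0.082     ]
 [ 0.44532729 -0.38392295  0.082     ]]
move [0.0466 0.0398 0.0008] turn -0.0033 | if turned first [0.0465 0.04   0.0008] tilt [0.0003 0.0003]
```

```bash
python3 nudge.py '[{"aperture":0.087,"pos":[0.0475,0.042,0]},{"aperture":0.087,"pos":[0,0,0.05]},{"aperture":0.087,"pos":[0,0,0.05]},{"aperture":0.087,"pos":[0,0,0.04]},{"aperture":0.087,"pos":[0,0,0.027]}]'
python3 nudge.py '[{"aperture":0.06},{"aperture":0.05},{"aperture":0.05},{"aperture":0.05}]'
python3 - <<'E'
from h import *
go(.5437,-.368,.082,1.658); s=r.state();print(s["opening"],s["finger_force"],s["contact_force"])
E
```

```text
time_s: 3.7
ee_pos: [0.5421, -0.3684, 0.0817]
orientation: [0.675, 0.738, -0.0, -0.001]
contact_force: [-0.3, 0.2, 0.5]
opening: 0.087
finger_force: 0.0
time_s: 4.2
ee_pos: [0.5435, -0.3702, 0.0851]
orientation: [0.675, 0.738, 0.0, 0.001]
contact_force: [-0.0, 0.6, 4.4]
opening: 0.0597
finger_force: 30.0
move [0.0022 0.0004 0.0031] turn 0.0016 | if turned first [0.0022 0.0004 0.0031] tilt [ 0.002  -0.0012]
0.05969717041070137 29.99700129032135 [-0.00805723  0.58391816  4.38325868]
```

```bash
python3 - <<'E'
from h import *; import pickle
c1=pickle.load(open("c1.pkl","rb")); 
a,b=onz(c1,[(357,155)],.028),onz(c1,[(365,77)],.046);print(a,b,np.linalg.norm((a-b)[0,:2]))
E
python3 nudge.py '[{"aperture":0.05,"pos":[0.012,0,0]},{"aperture":0.05,"pos":[0.012,0,0]},{"aperture":0.05,"pos":[0.012,0,0]},{"aperture":0.05}]'
```

```text
[[ 0.53572932 -0.29353326  0.028     ]] [[ 0.53333012 -0.21937928  0.046     ]] 0.07419278756877008
time_s: 4.7
ee_pos: [0.5404, -0.3326, 0.0851]
orientation: [0.675, 0.738, 0.001, 0.001]
contact_force: [0.4, 2.0, 7.7]
opening: 0.0595
finger_force: 30.0
```

```bash
python3 nudge.py '[{"aperture":0.05,"pos":[0.012,0,-0.003]},{"aperture":0.05,"pos":[0.01,0,0]},{"aperture":0.05,"pos":[0.005,0,0]},{"aperture":0.05}]'
python3 nudge.py '[{"aperture":0.05,"pos":[0.004,0,0]},{"aperture":0.05}]'
python3 nudge.py '[{"aperture":0.05,"pos":[0.003,0,0]},{"aperture":0.05}]'
```

```text
time_s: 5.2
ee_pos: [0.5381, -0.3052, 0.0865]
orientation: [0.674, 0.738, 0.001, 0.0]
contact_force: [5.7, 2.6, -3.0]
opening: 0.0597
finger_force: 30.0
time_s: 5.45
ee_pos: [0.5378, -0.3018, 0.0865]
orientation: [0.674, 0.738, 0.001, 0.0]
contact_force: [6.1, 0.0, -4.5]
opening: 0.0597
finger_force: 30.0
time_s: 5.7
ee_pos: [0.5376, -0.299, 0.0865]
orientation: [0.675, 0.738, 0.001, 0.001]
contact_force: [7.0, -1.1, -4.9]
opening: 0.06
finger_force: 30.0
```

```bash
python3 nudge.py '[{"aperture":0.05,"pos":[0.003,0.001,0]},{"aperture":0.05}]'
python3 nudge.py '[{"aperture":0.05,"pos":[0.003,0,0]},{"aperture":0.05}]'
python3 nudge.py '[{"aperture":0.05,"pos":[0.003,0,0]},{"aperture":0.05}]'
```

```text
time_s: 5.95
ee_pos: [0.5374, -0.2964, 0.0865]
orientation: [0.675, 0.738, 0.0, -0.0]
contact_force: [3.7, 0.9, -3.2]
opening: 0.0596
finger_force: 30.0
time_s: 6.2
ee_pos: [0.5372, -0.2939, 0.0865]
orientation: [0.675, 0.738, 0.0, 0.0]
contact_force: [4.6, -2.3, -4.2]
opening: 0.0594
finger_force: 30.0
time_s: 6.45
ee_pos: [0.5372, -0.2938, 0.0865]
orientation: [0.675, 0.737, -0.001, 0.002]
contact_force: [9.5, -11.0, -10.2]
opening: 0.0597
finger_force: 29.9
```

```bash
python3 nudge.py '[{"aperture":0.05,"pos":[-0.002,0,0.002]},{"aperture":0.087},{"aperture":0.087},{"aperture":0.087}]'
python3 nudge.py '[{"aperture":0.087,"pos":[0,0,-0.05]},{"aperture":0.087,"pos":[0,0,-0.06]},{"aperture":0.087,"pos":[0,0,-0.06]},{"aperture":0.087,"pos":[-0.05,0,0]},{"aperture":0.087,"pos":[-0.03,0,0]}]'
python3 nudge.py '[{"aperture":0.02},{"aperture":0.02},{"aperture":0.02}]'
python3 - <<'E'
from h import *; import pickle
pickle.dump(grab("wrist","w3.png"),open("c3.pkl","wb")); go(.4288,-.410,.25,1.658)
E
```

```text
time_s: 6.95
ee_pos: [0.5364, -0.2928, 0.0843]
orientation: [0.675, 0.738, -0.0, -0.0]
contact_force: [-0.4, 0.3, -0.1]
opening: 0.0812
finger_force: 0.0
time_s: 7.58
ee_pos: [0.5436, -0.375, 0.2553]
orientation: [0.675, 0.737, -0.0, 0.001]
contact_force: [0.4, 0.4, -0.9]
opening: 0.0867
finger_force: 0.0
time_s: 7.95
ee_pos: [0.5443, -0.3713, 0.2547]
orientation: [0.674, 0.738, 0.0, -0.0]
contact_force: [0.2, 0.5, 0.9]
opening: 0.0645
finger_force: 0.0
move [-0.0279 -0.1185  0.0047] turn 0.0033 | if turned first [-0.0283 -0.1184  0.0047] tilt [0.0002 0.0002]
```

View pics/w3.png

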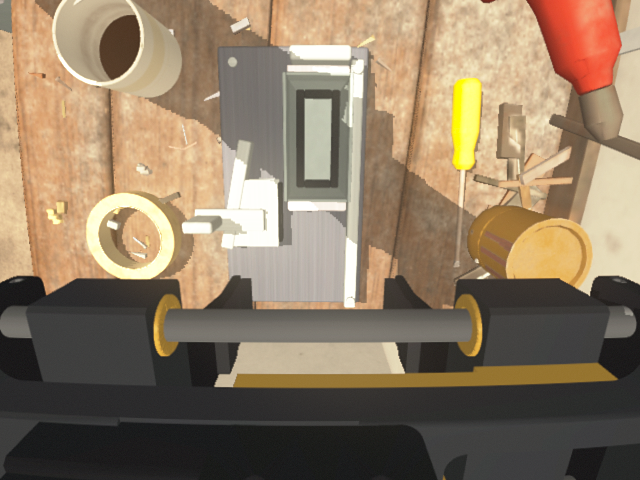

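```bash
python3 nudge.py '[{"aperture":0.0,"pos":[-0.0195,-0.0563,0]},{"aperture":0.0,"pos":[-0.0195,-0.0563,0]},{"aperture":0,"pos":[0,0,0.06]},{"aperture":0,"pos":[0,0,0.03]},{"aperture":0}]'
python3 - <<'E'
from h import *; import pickle
c=pickle.load(open("c3.pkl","rb")); print(onz(c,[(182,228),(220,228)],.082))
print("pan", rect(onz(c,[(287,72),(354,72),(347,200),(289,200)],.098)))
print("roll", onz(c,[(182,240),(135,190)],.03))
go(.4355,-.42,.055,1.658)
E
```

```text
time_s: 8.62
ee_pos: [0.4342, -0.4201, 0.1626]
orientation: [0.675, 0.738, 0.0, -0.002]
contact_force: [-0.1, -0.4, -0.1]
opening: 0.0108
finger_force: 0.0
[[ 0.41293524 -0.3872777   0.082     ]
 [ 0.45019587 -0.38393371  0.082     ]]
pan [ 0.539  -0.2923  0.1077  0.0559 -1.4815]
roll [[ 0.39355503 -0.41479724  0.03      ]
 [ 0.34098319 -0.36236082  0.03      ]]
move [-0.0004  0.0016  0.1076] turn 0.0025 | if turned first [-0.0004  0.0016  0.1076] tilt [-0.0031  0.003 ]
```

```bash
python3 nudge.py '[{"aperture":0,"pos":[0,0.002,0.05]},{"aperture":0,"pos":[0,0,0.04]},{"aperture":0,"pos":[0,0,0.017]},{"aperture":0},{"aperture":0}]'
python3 nudge.py '[{"aperture":0,"pos":[0.008,0,0]},{"aperture":0,"pos":[0.006,0,0]},{"aperture":0}]'
```

```text
time_s: 9.25
ee_pos: [0.4385, -0.4223, 0.0598]
orientation: [0.675, 0.738, -0.0, 0.002]
contact_force: [-0.2, 0.8, -0.0]
opening: 0.0005
finger_force: 0.0
time_s: 9.62
ee_pos: [0.4363, -0.4067, 0.058]
orientation: [0.675, 0.738, 0.0, 0.0]
contact_force: [-0.2, -0.3, -0.3]
opening: 0.0003
finger_force: 0.0
```

```bash
python3 nudge.py '[{"aperture":0,"pos":[0.003,0.0006,0]},{"aperture":0}]'
python3 nudge.py '[{"aperture":0,"pos":[0.003,0.0006,0]},{"aperture":0}]'
```

```text
time_s: 9.88
ee_pos: [0.4364, -0.4042, 0.0576]
orientation: [0.675, 0.738, 0.0, -0.0]
contact_force: [0.7, -0.0, 0.1]
opening: 0.0004
finger_force: 0.0
time_s: 10.12
ee_pos: [0.4365, -0.4017, 0.0576]
orientation: [0.675, 0.738, -0.0, 0.0]
contact_force: [0.3, -2.5, -1.0]
opening: 0.0005
finger_force: 1.1
```

```bash
python3 nudge.py '[{"aperture":0,"pos":[0.006,0.0013,0]},{"aperture":0,"pos":[0.006,0.0013,0]},{"aperture":0,"pos":[0.006,0.0013,0]},{"aperture":0,"pos":[0.006,0.0013,0]},{"aperture":0}]'
python3 nudge.py '[{"aperture":0,"pos":[0.003,0.0006,0]},{"aperture":0}]'
python3 nudge.py '[{"aperture":0,"pos":[0.003,0.0006,0]},{"aperture":0}]'
```

```text
time_s: 10.75
ee_pos: [0.4399, -0.3757, 0.0576]
orientation: [0.675, 0.738, 0.0, -0.0]
contact_force: [-0.3, 0.3, 0.1]
opening: 0.0001
finger_force: 0.0
time_s: 11.0
ee_pos: [0.4401, -0.3737, 0.0576]
orientation: [0.675, 0.738, 0.0, -0.0]
contact_force: [0.3, -1.3, -0.1]
opening: 0.0003
finger_force: 0.9
time_s: 11.25
ee_pos: [0.4405, -0.3707, 0.0576]
orientation: [0.675, 0.738, 0.0, 0.0]
contact_force: [0.0, -3.0, -1.2]
opening: 0.0005
finger_force: 1.3
```

```bash
for i in 1; do python3 nudge.py '[{"aperture":0,"pos":[0.002,0.0004,0]},{"aperture":0}]'; done
python3 nudge.py '[{"aperture":0,"pos":[0.002,0.0004,0]},{"aperture":0}]'
python3 nudge.py '[{"aperture":0,"pos":[0.002,0.0004,0]},{"aperture":0}]'
```

```text
time_s: 11.5
ee_pos: [0.4407, -0.3692, 0.0576]
orientation: [0.675, 0.738, -0.0, 0.0]
contact_force: [2.1, -5.3, -1.7]
opening: 0.0005
finger_force: 2.4
time_s: 11.75
ee_pos: [0.4408, -0.368, 0.0576]
orientation: [0.675, 0.738, -0.0, 0.001]
contact_force: [1.9, -8.5, -4.7]
opening: 0.0003
finger_force: 3.8
time_s: 12.0
ee_pos: [0.4409, -0.3668, 0.0577]
orientation: [0.675, 0.737, -0.001, 0.001]
contact_force: [2.5, -10.4, -4.8]
opening: 0.0005
finger_force: 5.2
```

```bash
python3 nudge.py '[{"aperture":0,"pos":[0.002,0.0004,0]},{"aperture":0}]'
python3 nudge.py '[{"aperture":0,"pos":[0.002,0.0004,0]},{"aperture":0}]'
```

```text
time_s: 12.25
ee_pos: [0.4411, -0.3656, 0.0577]
orientation: [0.676, 0.737, -0.001, 0.002]
contact_force: [3.4, -14.5, -7.1]
opening: 0.0004
finger_force: 6.7
time_s: 12.5
ee_pos: [0.4412, -0.3645, 0.0577]
orientation: [0.676, 0.737, -0.001, 0.002]
contact_force: [2.7, -16.1, -8.9]
opening: 0.0003
finger_force: 8.2
```

```bash
python3 nudge.py '[{"aperture":0,"pos":[-0.01,-0.002,0]},{"aperture":0,"pos":[-0.01,0,0]},{"aperture":0.03,"pos":[0,0,-0.06]},{"aperture":0.06,"pos":[0,0,-0.06]},{"aperture":0.087,"pos":[0,0,-0.06]}]'
python3 nudge.py '[{"aperture":0.087,"pos":[-0.01,0.05,-0.02]},{"aperture":0.087,"pos":[0,0.04,0]},{"aperture":0.087},{"aperture":0.087}]'
python3 - <<'E'
from h import *; import pickle
pickle.dump(grab("wrist","w4.png"),open("c4.pkl","wb")); go(.44,-.40,.25,1.658)
E
python3 nudge.py '[{"aperture":0.087,"pos":[0.03,0,0]},{"aperture":0.087,"pos":[0.02,0,0]},{"aperture":0.087},{"aperture":0.087}]'
python3 - <<'E'
from h import *; import pickle
pickle.dump(grab("wrist","w5.png"),open("c5.pkl","wb")); 
a=cv2.imread("pics/w4.png")[0:300,160:440];b=cv2.imread("pics/w5.png")[0:300,160:440]
im=np.hstack([a,b]);cv2.imwrite("pics/w45.png",cv2.resize(im,None,fx=1.42,fy=1.42,interpolation=cv2.INTER_CUBIC))
E
```

```text
time_s: 13.12
ee_pos: [0.4412, -0.3803, 0.2394]
orientation: [0.675, 0.738, 0.0, -0.0]
contact_force: [0.4, -0.7, -0.6]
opening: 0.0226
finger_force: 0.0
time_s: 13.62
ee_pos: [0.5314, -0.3827, 0.257]
orientation: [0.675, 0.738, -0.0, -0.001]
contact_force: [-0.2, 0.2, -0.2]
opening: 0.0622
finger_force: 0.0
move [-0.0088 -0.0921  0.0073] turn 0.0012 | if turned first [-0.0089 -0.0921  0.0073] tilt [-0.001   0.0004]
time_s: 14.18
ee_pos: [0.5269, -0.3342, 0.2578]
orientation: [0.675, 0.738, -0.0, 0.0]
contact_force: [-0.5, 0.8, -0.5]
opening: 0.0864
finger_force: 0.0
```

View pics/w45.png

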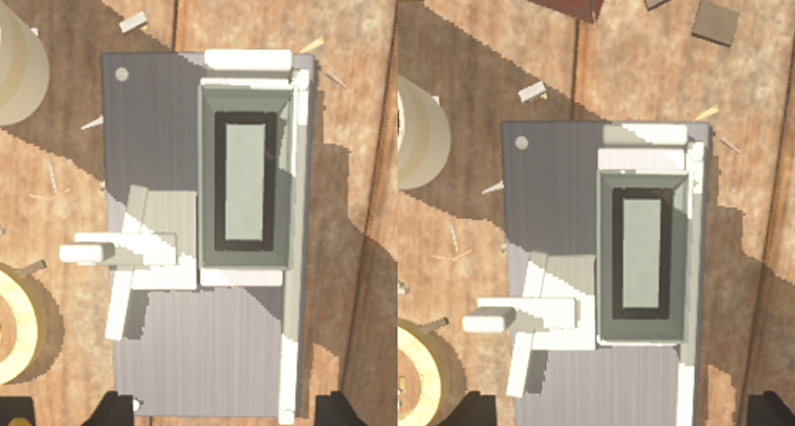

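Wedge block now touches the bar side; bar sits at the stop; rim corners in the left crop ≈ (200,83), (296,83), (288,268), (202,268), right crop ≈ (199,172), (290,172), (285,343), (200,343); tab top at (83,253) / (86,323).

Run:
```python
from h import *; import pickle
c4=pickle.load(open("c4.pkl","rb"));c5=pickle.load(open("c5.pkl","rb"))
f=lambda L:[(160+a/1.42,b/1.42) for a,b in L]
A=f([(200,83),(296,83),(288,268),(202,268),(83,253),(61,253),(104,253)]);B=f([(199,172),(290,172),(285,343),(200,343),(86,323),(66,323),(107,323)])
for a,b in zip(A,B): print([np.round(v,4) for v in tri(c4,a,c5,b)])
print(rect(onz(c4,A[:4],.098)),rect(onz(c5,B[:4],.098)))
print(onz(c4,A[4:],.082),onz(c5,B[4:],.082))
# inner mouth via frame/foot: inside floor light rectangle at z~.03
print(rect(onz(c4,f([(226,123),(266,124),(263,242),(226,242)]),.034)))
print(rect(onz(c5,f([(225,199),(264,199),(262,310),(224,309)]),.034)))
c=grab("top","top1.png")
for b in [(265,172,316,206),(196,172,246,208),(145,200,200,240),(202,238,252,268)]:
    print(rim(c,b,.07)[0])
```

```text
[array([ 0.5043, -0.2433,  0.1109]), np.float64(0.0009)]
[array([ 0.5577, -0.2386,  0.1118]), np.float64(0.0019)]
[array([ 0.5671, -0.3432,  0.1048]), np.float64(0.0003)]
[array([ 0.5132, -0.3482,  0.1043]), np.float64(0.0018)]
[array([ 0.4316, -0.3483,  0.0764]), np.float64(0.0013)]
[array([ 0.4172, -0.3494,  0.0769]), np.float64(0.0004)]
[array([ 0.4461, -0.3471,  0.0762]), np.float64(0.0008)]
[ 0.537  -0.292   0.1089  0.0564 -1.4792] [ 0.5353 -0.2937  0.1078  0.0561 -1.4821]
[[ 0.43378949 -0.34763952  0.082     ]
 [ 0.41905145 -0.34886478  0.082     ]
 [ 0.44779101 -0.34646093  0.082     ]] [[ 0.43241818 -0.34699243  0.082     ]
 [ 0.41854121 -0.34820352  0.082     ]
 [ 0.44692551 -0.34572284  0.082     ]]
[ 0.5386 -0.292   0.0842  0.0286 -1.4798]
[ 0.5381 -0.2962  0.0834  0.0295 -1.4816]
[ 0.6298  0.0613  0.1113  0.0629 -1.5596]
[ 0.6366  0.2469  0.1148  0.0801 -1.4122]
[0.5516 0.3777 0.117  0.061  1.2334]
[0.4621 0.2297 0.1125 0.0612 1.5554]
```

```bash
python3 - <<'E'
from h import *
c=grab("top");s=grab("side","side1.png")
for a,b in [((363,235),(382,205)),((283,216),(345,262)),((275,262),(303,257)),((321,240),(325,240)),((397,293),(400,205)),((120,270),(310,345)),((172,154),(188,292))]: print(a,[np.round(v,3) for v in tri(c,a,s,b)])
go(.462,.2297,.3,1.555)
E
python3 nudge.py '[{"aperture":0.087,"pos":[0.0,0,-0.05]},{"aperture":0.087,"pos":[0.03,0,-0.03]},{"aperture":0.087,"pos":[0.06,0,0]},{"aperture":0.087,"pos":[0.06,0,0]},{"aperture":0.087,"pos":[0.06,0,0]}]'
```

```text
(363, 235) [array([ 0.44 , -0.129,  0.141]), np.float64(0.113)]
(283, 216) [array([0.493, 0.072, 0.096]), np.float64(0.121)]
(275, 262) [array([0.479, 0.11 , 0.124]), np.float64(0.095)]
(321, 240) [array([ 0.499, -0.019,  0.075]), np.float64(0.018)]
(397, 293) [array([ 0.346, -0.216,  0.09 ]), np.float64(0.005)]
(120, 270) [array([0.412, 0.454, 0.219]), np.float64(0.01)]
(172, 154) [array([0.708, 0.35 , 0.167]), np.float64(0.004)]
move [ 0.5672 -0.0154 -0.0426] turn 0.1037 | if turned first [ 0.5625 -0.074  -0.0426] tilt [-0.0002 -0.    ]
time_s: 15.0
ee_pos: [0.5084, -0.1224, 0.3376]
orientation: [0.675, 0.738, 0.0, 0.0]
contact_force: [0.5, 0.1, -0.7]
opening: 0.0869
finger_force: 0.0
```

```bash
python3 nudge.py '[{"aperture":0.087,"pos":[0.055,-0.005,0]},{"aperture":0.087,"pos":[0.055,-0.005,0]},{"aperture":0.087,"pos":[0.055,-0.005,0]},{"aperture":0.087,"pos":[0.055,-0.005,0]},{"aperture":0.087,"pos":[0.05,0,0.02],"turn":0.1}]'
python3 nudge.py '[{"aperture":0.087,"pos":[0,0,0.02]},{"aperture":0.087},{"aperture":0.087}]'
python3 - <<'E'
from h import *; import pickle
c=grab("wrist","w6.png");pickle.dump(c,open("c6.pkl","wb"))
P=[(.462,.2297),(.552,.378),(.63,.0613),(.628,.247)]
print(proj(c,[(*p,.07) for p in P]).round(0)); go(.462,.2297,.3,1.555)
E
```

```text
time_s: 15.62
ee_pos: [0.4651, 0.1452, 0.3188]
orientation: [0.712, 0.703, 0.001, 0.001]
contact_force: [0.6, -0.3, -0.5]
opening: 0.0871
finger_force: 0.0
time_s: 16.0
ee_pos: [0.4653, 0.1425, 0.2983]
orientation: [0.711, 0.703, 0.0, 0.0]
contact_force: [0.4, 0.4, -0.5]
opening: 0.0868
finger_force: 0.0
[[314. 132.]
 [403. -23.]
 [458. 280.]
 [471. 115.]]
move [ 0.0871 -0.0045 -0.0015] turn 0.0033 | if turned first [ 0.0871 -0.0048 -0.0015] tilt [0.0009 0.0003]
```

View pics/w6.png

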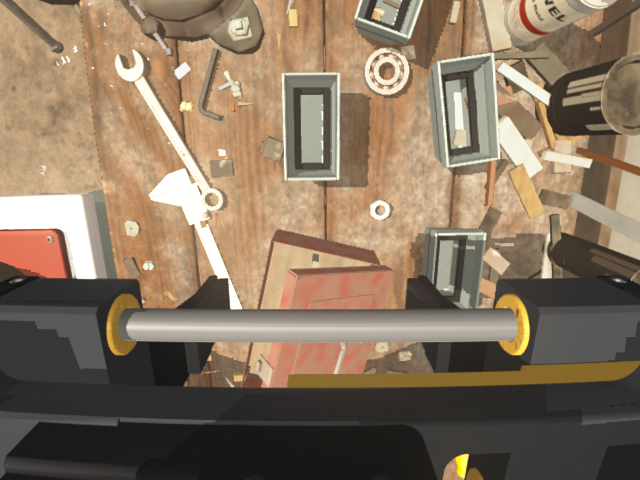

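Run:
```python
from h import *; import pickle
c=pickle.load(open("c6.pkl","rb")); t=grab("top")
p=[(283,73),(340,74),(339,180),(285,180)]
a=rect(onz(c,p,.07)); b,k=rim(t,(202,238,252,268),.07); print(a,b)
m=cv2.minAreaRect(k.astype(np.float32))[0]; print("height check",tri(c,np.mean(p,0),t,m))
q=[(433,61),(496,54),(499,160),(441,167)]; print(rect(onz(c,q,.07)))
x,y=(a[:2]+b[:2])/2; go(x,y,.049,1.5625)
```

```text
Traceback (most recent call last):
  File "h.py", line 38, in rim
    k=cv2.convexHull(max(cs,key=lambda q:cv2.contourArea(cv2.convexHull(q)))).reshape(-1,2)+[u0,v0]
                     ~~~^^^^^^^^^^^^^^^^^^^^^^^^^^^^^^^^^^^^^^^^^^^^^^^^^^^^
ValueError: max() iterable argument is empty
```

Run:
```python
from h import *; import pickle
c=pickle.load(open("c6.pkl","rb")); t=grab("top"); t["im"]=cv2.imread("pics/top1.png");pickle.dump(t,open("t1.pkl","wb"))
p=[(283,73),(340,74),(339,180),(285,180)]
a=rect(onz(c,p,.07)); b,k=rim(t,(202,238,252,268),.07); print(a,b)
m=cv2.minAreaRect(k.astype(np.float32))[0]; print("height check",tri(c,np.mean(p,0),t,m))
q=[(433,61),(496,54),(499,160),(441,167)]; print(rect(onz(c,q,.07)))
x,y=(a[:2]+b[:2])/2; go(x,y,.049,1.5625)
```

```text
[0.46   0.2339 0.1089 0.0587 1.5587] [0.4621 0.2297 0.1125 0.0612 1.5554]
height check (array([0.46151701, 0.23548122, 0.04316102]), np.float64(0.004413755624104535))
[ 0.6242  0.2497  0.1086  0.0661 -1.4471]
move [ 0.0889 -0.0056  0.2494] turn -0.0039 | if turned first [ 0.0889 -0.0053  0.2494] tilt [0.0011 0.0003]
```

```bash
python3 nudge.py '[{"aperture":0.087,"pos":[0.045,-0.0025,0]},{"aperture":0.087,"pos":[0.045,-0.0025,0]},{"aperture":0.087,"pos":[0,0,0.06]},{"aperture":0.087,"pos":[0,0,0.06]},{"aperture":0.087,"pos":[0,0,0.05]}]'
python3 nudge.py '[{"aperture":0.087,"pos":[0,0,0.05]},{"aperture":0.087,"pos":[0,0,0.0295]},{"aperture":0.087},{"aperture":0.087}]'
python3 nudge.py '[{"aperture":0.05},{"aperture":0.05},{"aperture":0.05},{"aperture":0.05},{"aperture":0.05}]'
python3 nudge.py '[{"aperture":0.05,"pos":[0,0,-0.02]},{"aperture":0.05,"pos":[0,0,-0.06]},{"aperture":0.05,"pos":[0,0,-0.06]},{"aperture":0.05},{"aperture":0.05}]'
```

```text
time_s: 16.77
ee_pos: [0.4609, 0.2327, 0.126]
orientation: [0.711, 0.703, 0.0, 0.0]
contact_force: [0.0, -0.4, -0.0]
opening: 0.0871
finger_force: 0.0
time_s: 17.27
ee_pos: [0.4618, 0.2338, 0.0496]
orientation: [0.711, 0.703, 0.001, 0.0]
contact_force: [-0.4, 0.3, 1.1]
opening: 0.087
finger_force: 0.0
time_s: 17.9
ee_pos: [0.461, 0.2333, 0.0484]
orientation: [0.711, 0.703, 0.0, 0.0]
contact_force: [-0.5, -1.2, 4.7]
opening: 0.0597
finger_force: 30.0
time_s: 18.52
ee_pos: [0.4606, 0.2332, 0.1886]
orientation: [0.711, 0.703, 0.0, 0.0]
contact_force: [-0.1, -0.2, -1.7]
opening: 0.0596
finger_force: 30.0
```

```bash
python3 nudge.py '[{"aperture":0.05,"pos":[0,0,-0.06]},{"aperture":0.05,"pos":[0,0,-0.05],"turn":-0.05},{"aperture":0.05,"pos":[-0.06,0.008,0],"turn":-0.05},{"aperture":0.05,"pos":[-0.06,0,0]},{"aperture":0.05,"pos":[-0.06,0,0]}]'
python3 nudge.py '[{"aperture":0.05,"pos":[-0.06,0.004,0]},{"aperture":0.05,"pos":[-0.06,0.004,0]},{"aperture":0.05,"pos":[-0.06,0.004,0]},{"aperture":0.05,"pos":[-0.06,0.004,0]},{"aperture":0.05,"pos":[-0.06,0.004,0]}]'
python3 - <<'E'
from h import *
go(.5372,-.2935,.117,1.658); print(r.state()["opening"])
E
```

```text
time_s: 19.15
ee_pos: [0.481, 0.0522, 0.297]
orientation: [0.675, 0.738, -0.001, -0.001]
contact_force: [1.4, -0.1, 0.0]
opening: 0.0597
finger_force: 30.0
time_s: 19.77
ee_pos: [0.5278, -0.2445, 0.2965]
orientation: [0.675, 0.738, -0.0, -0.001]
contact_force: [0.8, 0.4, -0.7]
opening: 0.0604
finger_force: 30.0
move [-0.0499  0.0054  0.1795] turn 0.0021 | if turned first [-0.0499  0.0055  0.1795] tilt [-0.0024  0.0013]
0.060372756420599985
```

```bash
python3 nudge.py '[{"aperture":0.05,"pos":[-0.048,0.0055,0]},{"aperture":0.05,"pos":[0,0,0.05]},{"aperture":0.05,"pos":[0,0,0.05]},{"aperture":0.05},{"aperture":0.05}]'
python3 - <<'E'
from h import *
go(.5372,-.2935,.117,1.658)
E
```

```text
time_s: 20.4
ee_pos: [0.5386, -0.2902, 0.1994]
orientation: [0.675, 0.738, 0.0, 0.0]
contact_force: [0.4, -0.1, 1.4]
opening: 0.0598
finger_force: 30.0
move [-0.0032 -0.0017  0.0824] turn 0.0021 | if turned first [-0.0032 -0.0017  0.0824] tilt [ 0.0007 -0.0001]
```

```bash
python3 nudge.py '[{"aperture":0.05,"pos":[-0.003,-0.0015,0.03]},{"aperture":0.05,"pos":[0,0,0.02]},{"aperture":0.05,"pos":[0,0,0.015]},{"aperture":0.05}]'
python3 nudge.py '[{"aperture":0.05,"pos":[0,0,0.01]},{"aperture":0.05,"pos":[0,0,0.003]},{"aperture":0.05}]'
python3 nudge.py '[{"aperture":0.05,"pos":[0,0,0.003]},{"aperture":0.05}]'
python3 nudge.py '[{"aperture":0.05,"pos":[0,0,0.002]},{"aperture":0.05}]'
```

```text
time_s: 20.9
ee_pos: [0.5366, -0.293, 0.1325]
orientation: [0.675, 0.738, -0.0, -0.001]
contact_force: [-0.4, -0.0, 0.9]
opening: 0.0595
finger_force: 30.0
time_s: 21.28
ee_pos: [0.5368, -0.2933, 0.12]
orientation: [0.675, 0.738, 0.0, -0.0]
contact_force: [-0.5, 0.0, -0.3]
opening: 0.0596
finger_force: 30.0
time_s: 21.52
ee_pos: [0.5368, -0.2933, 0.117]
orientation: [0.675, 0.738, -0.0, -0.0]
contact_force: [-0.1, 0.0, 0.1]
opening: 0.0599
finger_force: 30.0
time_s: 21.78
ee_pos: [0.537, -0.2934, 0.1155]
orientation: [0.675, 0.738, 0.0, 0.0]
contact_force: [-1.8, 0.2, 4.0]
opening: 0.0595
finger_force: 30.0
```

```bash
python3 nudge.py '[{"aperture":0.05,"pos":[0,0,0.003]},{"aperture":0.05}]'
python3 nudge.py '[{"aperture":0.05,"pos":[0,0,0.002]},{"aperture":0.05}]'
python3 nudge.py '[{"aperture":0.05,"pos":[0,0,0.002]},{"aperture":0.05}]'
```

```text
time_s: 22.02
ee_pos: [0.537, -0.2935, 0.1126]
orientation: [0.675, 0.738, 0.0, 0.0]
contact_force: [-2.2, 0.2, 4.8]
opening: 0.0597
finger_force: 30.0
time_s: 22.28
ee_pos: [0.5371, -0.2936, 0.1109]
orientation: [0.675, 0.738, -0.0, 0.0]
contact_force: [-2.3, 0.1, 7.4]
opening: 0.0603
finger_force: 30.0
time_s: 22.52
ee_pos: [0.5371, -0.2936, 0.1091]
orientation: [0.675, 0.738, -0.0, 0.001]
contact_force: [-2.2, 1.1, 8.3]
opening: 0.0599
finger_force: 30.0
```

```bash
python3 nudge.py '[{"aperture":0.05,"pos":[0,0,0.0015]},{"aperture":0.05}]'
python3 nudge.py '[{"aperture":0.087,"pos":[0,0,-0.001]},{"aperture":0.087},{"aperture":0.087},{"aperture":0.087},{"aperture":0.087}]'
python3 nudge.py '[{"aperture":0.05,"pos":[0,0,-0.05]},{"aperture":0.044},{"aperture":0.044},{"aperture":0.044},{"aperture":0.044}]'
python3 nudge.py '[{"aperture":0.044},{"aperture":0.044,"pos":[0,0,0.015]},{"aperture":0.044,"pos":[0,0,0.003]},{"aperture":0.044,"pos":[0,0,0.003]},{"aperture":0.044}]'
```

```text
time_s: 22.78
ee_pos: [0.5371, -0.2937, 0.1077]
orientation: [0.675, 0.738, -0.0, 0.001]
contact_force: [-3.2, 1.2, 9.0]
opening: 0.0598
finger_force: 30.0
time_s: 23.4
ee_pos: [0.5368, -0.2933, 0.1074]
orientation: [0.675, 0.738, -0.0, -0.0]
contact_force: [-0.3, -0.1, -0.6]
opening: 0.0866
finger_force: 0.0
time_s: 24.02
ee_pos: [0.5364, -0.2931, 0.1566]
orientation: [0.675, 0.738, -0.0, -0.001]
contact_force: [0.9, 1.1, -0.4]
opening: 0.0473
finger_force: 0.0
time_s: 24.65
ee_pos: [0.5368, -0.2933, 0.1364]
orientation: [0.675, 0.738, 0.0, -0.0]
contact_force: [0.1, -0.2, 0.1]
opening: 0.0443
finger_force: 0.0
```

```bash
python3 nudge.py '[{"aperture":0.044,"pos":[0,0,0.003]},{"aperture":0.044}]'
python3 nudge.py '[{"aperture":0.044,"pos":[0,0,0.002]},{"aperture":0.044}]'
python3 nudge.py '[{"aperture":0.044,"pos":[0,0,0.001]},{"aperture":0.044}]'
python3 nudge.py '[{"aperture":0.044,"pos":[0,0,0.001]},{"aperture":0.044}]'
```

```text
time_s: 24.9
ee_pos: [0.5368, -0.2933, 0.1334]
orientation: [0.675, 0.738, -0.0, -0.0]
contact_force: [0.3, -1.2, 0.4]
opening: 0.0439
finger_force: 0.0
time_s: 25.15
ee_pos: [0.5368, -0.2933, 0.1314]
orientation: [0.675, 0.738, 0.0, -0.0]
contact_force: [0.0, 1.2, 0.0]
opening: 0.044
finger_force: 0.0
time_s: 25.4
ee_pos: [0.5368, -0.2933, 0.1305]
orientation: [0.675, 0.738, -0.0, -0.0]
contact_force: [-0.2, 0.5, -0.3]
opening: 0.0444
finger_force: 0.0
time_s: 25.65
ee_pos: [0.537, -0.2934, 0.1298]
orientation: [0.675, 0.738, 0.0, 0.0]
contact_force: [-0.1, -0.3, 2.4]
opening: 0.0439
finger_force: 1.3
```

```bash
python3 nudge.py '[{"aperture":0.087,"pos":[0,0,-0.06]},{"aperture":0.087,"pos":[0,0,-0.06]},{"aperture":0.087,"pos":[0,0,-0.05]},{"aperture":0.087,"pos":[0.052,0.0215,0]},{"aperture":0.087,"pos":[0.052,0.0215,0]}]'
python3 nudge.py '[{"aperture":0.087,"pos":[0.052,0.0215,0]},{"aperture":0.087,"pos":[0.052,0.0215,0]},{"aperture":0.087,"pos":[0.052,0.0215,0],"turn":0.07},{"aperture":0.087},{"aperture":0.087}]'
python3 - <<'E'
from h import *; import pickle
c=grab("wrist","w7.png");pickle.dump(c,open("c7.pkl","wb"))
P=[(.63,.0613),(.6242,.2497),(.5516,.3777)]
print(proj(c,[(*p,.07) for p in P]).round(0)); go(.63,.0613,.049,1.58)
E
```

```text
time_s: 26.28
ee_pos: [0.5708, -0.1852, 0.3002]
orientation: [0.676, 0.737, 0.0, 0.001]
contact_force: [0.6, 0.7, 0.1]
opening: 0.0839
finger_force: 0.0
time_s: 26.9
ee_pos: [0.6208, -0.0251, 0.2993]
orientation: [0.7, 0.714, -0.0, -0.0]
contact_force: [-0.6, -0.9, 0.3]
opening: 0.0872
finger_force: 0.0
[[ 328.  133.]
 [ 328.  -66.]
 [ 254. -203.]]
move [0.0874 0.011  0.2503] turn 0.0088 | if turned first [0.0875 0.0102 0.2503] tilt [-0.0004 -0.0006]
```

View pics/w7.png

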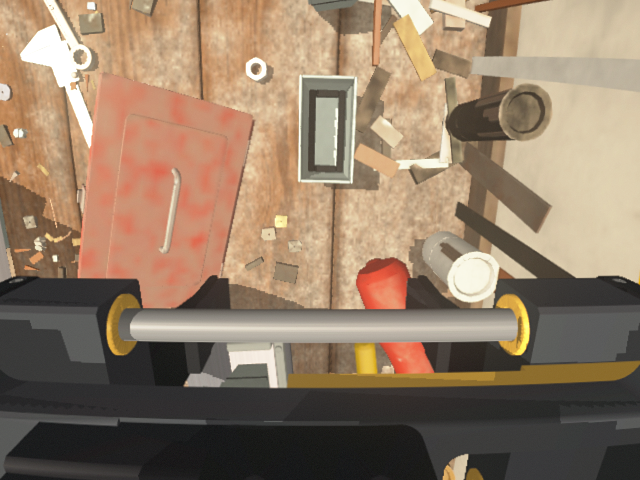

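Pan rim corners (299,76), (357,76), (353,182), (299,182); the red lid's nearest corner (252,115). Moving closer and triangulating both.

```bash
python3 nudge.py '[{"aperture":0.087,"pos":[0.045,0.005,0]},{"aperture":0.087},{"aperture":0.087}]'
python3 - <<'E'
from h import *; import pickle
c=grab("wrist","w8.png");c7=pickle.load(open("c7.pkl","rb"))
p=[(299,76),(357,76),(353,182),(299,182)]
track(c7,c,p+[(251,115),(101,75),(220,275)]); a=rect(onz(c7,p,.07));print(a); go(a[0],a[1],.049,a[4]%np.pi)
E
```

```text
time_s: 27.32
ee_pos: [0.625, 0.0185, 0.2995]
orientation: [0.701, 0.713, -0.0, 0.0]
contact_force: [-0.5, -0.9, -0.3]
opening: 0.0868
finger_force: 0.0
[299.  76.] [294.3 119.8] [1] [0.5981 0.1176 0.0676] gap 0.0001
[357.  76.] [351.  119.7] [1] [0.6579 0.1187 0.0686] gap 0.0
[353. 182.] [347.5 220.7] [1] [0.6584 0.0098 0.0674] gap 0.0
[299. 182.] [294.8 221.2] [1] [0.5992 0.0089 0.0709] gap 0.0001
[251. 115.] [247.8 152.7] [1] [0.5392 0.0819 0.0208] gap 0.0003
[101.  75.] [104.1 108.2] [1] [ 0.3179  0.1415 -0.0574] gap 0.0041
[220. 275.] [184.3 339.3] [1] [ 0.5657 -0.0087  0.3036] gap 0.0183
[ 0.6285  0.0637  0.1091  0.0595 -1.5618]
move [0.0457 0.0043 0.2505] turn 0.0075 | if turned first [0.0457 0.004  0.2505] tilt [-0.0001 -0.0009]
```

```bash
python3 nudge.py '[{"aperture":0.087,"pos":[0.0457,0.004,0],"turn":0.0075},{"aperture":0.087,"pos":[0,0,0.06]},{"aperture":0.087,"pos":[0,0,0.06]},{"aperture":0.087,"pos":[0,0,0.06]},{"aperture":0.087,"pos":[0,0,0.03]}]'
python3 nudge.py '[{"aperture":0.087,"pos":[0,0,0.03]},{"aperture":0.087,"pos":[0,0,0.01]},{"aperture":0.087},{"aperture":0.087}]'
python3 nudge.py '[{"aperture":0.05},{"aperture":0.05},{"aperture":0.05},{"aperture":0.05},{"aperture":0.05}]'
python3 nudge.py '[{"aperture":0.05,"pos":[0,0,-0.02]},{"aperture":0.05,"pos":[0,0,-0.06]},{"aperture":0.05,"pos":[0,0,-0.06]},{"aperture":0.05,"pos":[0,0,-0.06]},{"aperture":0.05,"pos":[0,0,-0.05]}]'
python3 - <<'E'
from h import *
go(.5370,-.2935,.3,1.658); print(r.state()["opening"])
E
```

```text
time_s: 28.0
ee_pos: [0.6264, 0.0634, 0.0859]
orientation: [0.704, 0.71, -0.002, -0.001]
contact_force: [-1.1, 0.9, 0.0]
opening: 0.0871
finger_force: 0.0
time_s: 28.5
ee_pos: [0.6291, 0.0659, 0.0511]
orientation: [0.703, 0.711, 0.001, 0.001]
contact_force: [0.0, -0.3, 0.6]
opening: 0.0869
finger_force: 0.0
time_s: 29.12
ee_pos: [0.6282, 0.0661, 0.0497]
orientation: [0.703, 0.711, 0.0, 0.0]
contact_force: [0.1, 0.2, 1.7]
opening: 0.0597
finger_force: 29.9
time_s: 29.75
ee_pos: [0.628, 0.0664, 0.3038]
orientation: [0.703, 0.711, 0.001, 0.001]
contact_force: [1.0, 0.0, -1.7]
opening: 0.0599
finger_force: 29.9
move [-0.3588 -0.0952  0.0035] turn -0.0753 | if turned first [-0.3506 -0.122   0.0035] tilt [0.0028 0.0004]
0.05993845036154977
```

```bash
python3 nudge.py '[{"aperture":0.05,"pos":[-0.059,-0.016,0]},{"aperture":0.05,"pos":[-0.059,-0.016,0]},{"aperture":0.05,"pos":[-0.059,-0.016,0]},{"aperture":0.05,"pos":[-0.059,-0.016,0]},{"aperture":0.05,"pos":[-0.059,-0.016,0]}]'
python3 nudge.py '[{"aperture":0.05,"pos":[-0.059,-0.015,0]},{"aperture":0.05,"turn":-0.075},{"aperture":0.05,"pos":[0,0,0.04]},{"aperture":0.05},{"aperture":0.05}]'
python3 - <<'E'
from h import *
go(.5370,-.2915,.1482,1.658); print(r.state()["opening"])
E
```

```text
time_s: 30.38
ee_pos: [0.5506, -0.2314, 0.3012]
orientation: [0.703, 0.711, 0.0, 0.001]
contact_force: [0.6, -0.9, -0.9]
opening: 0.0599
finger_force: 29.9
time_s: 31.0
ee_pos: [0.5376, -0.2888, 0.2614]
orientation: [0.676, 0.737, 0.0, 0.001]
contact_force: [0.1, -0.2, -1.1]
opening: 0.0595
finger_force: 29.9
move [-0.0025 -0.001   0.1132] turn -0.0003 | if turned first [-0.0025 -0.001   0.1132] tilt [ 0.0013 -0.0005]
0.05952047787474255
```

```bash
python3 nudge.py '[{"aperture":0.05,"pos":[-0.0025,-0.001,0.04]},{"aperture":0.05,"pos":[0,0,0.03]},{"aperture":0.05,"pos":[0,0,0.03]},{"aperture":0.05,"pos":[0,0,0.006]},{"aperture":0.05}]'
python3 nudge.py '[{"aperture":0.05,"pos":[0,0,0.003]},{"aperture":0.05}]'
python3 nudge.py '[{"aperture":0.05,"pos":[0,0,0.002]},{"aperture":0.05}]'
python3 nudge.py '[{"aperture":0.05,"pos":[0,0,0.002]},{"aperture":0.05}]'
```

```text
time_s: 31.62
ee_pos: [0.5372, -0.2917, 0.1552]
orientation: [0.676, 0.737, 0.0, 0.001]
contact_force: [1.2, 0.2, -0.3]
opening: 0.0598
finger_force: 29.9
time_s: 31.88
ee_pos: [0.5368, -0.2918, 0.1514]
orientation: [0.676, 0.737, 0.0, 0.001]
contact_force: [0.2, -1.1, 0.0]
opening: 0.0595
finger_force: 29.9
time_s: 32.12
ee_pos: [0.5367, -0.2917, 0.1489]
orientation: [0.676, 0.737, 0.0, 0.0]
contact_force: [0.2, -0.5, 1.5]
opening: 0.0598
finger_force: 29.9
time_s: 32.38
ee_pos: [0.5366, -0.2918, 0.1472]
orientation: [0.676, 0.737, 0.0, 0.0]
contact_force: [-0.9, -0.8, 5.3]
opening: 0.0598
finger_force: 29.9
```

```bash
python3 nudge.py '[{"aperture":0.05,"pos":[0,0,0.003]},{"aperture":0.05}]'
python3 nudge.py '[{"aperture":0.05,"pos":[0,0,0.003]},{"aperture":0.05}]'
python3 nudge.py '[{"aperture":0.05,"pos":[0,0,0.001]},{"aperture":0.05}]'
python3 nudge.py '[{"aperture":0.087,"pos":[0,0,-0.001]},{"aperture":0.087},{"aperture":0.087},{"aperture":0.087},{"aperture":0.087}]'
python3 nudge.py '[{"aperture":0.05,"pos":[0,0,-0.045]},{"aperture":0.044},{"aperture":0.044},{"aperture":0.044},{"aperture":0.044}]'
python3 nudge.py '[{"aperture":0.044},{"aperture":0.044,"pos":[0,0,0.015]},{"aperture":0.044,"pos":[0,0,0.003]},{"aperture":0.044,"pos":[0,0,0.002]},{"aperture":0.044}]'
```

```text
time_s: 32.62
ee_pos: [0.5367, -0.2918, 0.1444]
orientation: [0.676, 0.737, 0.0, 0.0]
contact_force: [-1.6, 0.5, 5.5]
opening: 0.0601
finger_force: 29.9
time_s: 32.88
ee_pos: [0.5368, -0.2917, 0.1417]
orientation: [0.676, 0.737, 0.0, 0.001]
contact_force: [-1.9, 0.9, 8.9]
opening: 0.0601
finger_force: 29.9
time_s: 33.12
ee_pos: [0.5368, -0.2918, 0.141]
orientation: [0.676, 0.737, 0.0, 0.001]
contact_force: [-2.6, 2.7, 11.1]
opening: 0.06
finger_force: 29.9
time_s: 33.75
ee_pos: [0.5364, -0.2916, 0.1404]
orientation: [0.676, 0.737, 0.0, -0.0]
contact_force: [-0.3, -0.2, 0.9]
opening: 0.0863
finger_force: 0.0
time_s: 34.38
ee_pos: [0.536, -0.2914, 0.1847]
orientation: [0.676, 0.737, -0.0, -0.001]
contact_force: [0.0, 0.7, -0.4]
opening: 0.0471
finger_force: 0.0
time_s: 35.0
ee_pos: [0.5364, -0.2915, 0.1655]
orientation: [0.676, 0.737, 0.0, -0.0]
contact_force: [-0.3, 0.1, 0.4]
opening: 0.0442
finger_force: 0.0
```

```bash
python3 nudge.py '[{"aperture":0.044,"pos":[0,0,0.002]},{"aperture":0.044}]'
python3 nudge.py '[{"aperture":0.044,"pos":[0,0,0.0015]},{"aperture":0.044}]'
python3 nudge.py '[{"aperture":0.044,"pos":[0,0,0.001]},{"aperture":0.044}]'
python3 nudge.py '[{"aperture":0.044,"pos":[0,0,0.001]},{"aperture":0.044}]'
```

```text
time_s: 35.25
ee_pos: [0.5364, -0.2916, 0.1636]
orientation: [0.676, 0.737, 0.0, 0.0]
contact_force: [0.1, 1.2, 0.4]
opening: 0.0439
finger_force: 0.0
time_s: 35.5
ee_pos: [0.5364, -0.2916, 0.162]
orientation: [0.676, 0.737, 0.0, -0.0]
contact_force: [0.8, -0.6, -0.7]
opening: 0.0437
finger_force: 0.0
time_s: 35.75
ee_pos: [0.5366, -0.2917, 0.1618]
orientation: [0.676, 0.737, 0.0, 0.0]
contact_force: [-1.8, 0.8, 5.2]
opening: 0.0442
finger_force: 2.5
time_s: 36.0
ee_pos: [0.5368, -0.2918, 0.1614]
orientation: [0.676, 0.737, 0.0, 0.001]
contact_force: [-1.9, -0.7, 8.4]
opening: 0.044
finger_force: 4.9
```

```bash
python3 nudge.py '[{"aperture":0.087,"pos":[0,0,-0.06]},{"aperture":0.087,"pos":[0,0,-0.06]},{"aperture":0.087,"pos":[0.0555,0.0148,-0.02]},{"aperture":0.087,"pos":[0.0555,0.0148,0]},{"aperture":0.087,"pos":[0.0555,0.0148,0]}]'
python3 nudge.py '[{"aperture":0.087,"pos":[0.0555,0.0148,0]},{"aperture":0.087,"pos":[0.0555,0.0148,0]},{"aperture":0.087,"pos":[0.0555,0.0148,0]},{"aperture":0.087,"pos":[0.0555,0.0148,0]},{"aperture":0.087,"pos":[0.0555,0.0148,0]}]'
python3 nudge.py '[{"aperture":0.087,"turn":-0.05},{"aperture":0.087},{"aperture":0.087}]'
python3 - <<'E'
from h import *; import pickle
c=grab("wrist","w9.png");pickle.dump(c,open("c9.pkl","wb"))
print(proj(c,[(*p,.07) for p in [(.6242,.2497),(.5516,.3777)]]).round(0)); go(.6242,.2497,.049,1.7)
E
```

```text
time_s: 36.62
ee_pos: [0.5664, -0.1202, 0.3005]
orientation: [0.676, 0.737, 0.0, 0.0]
contact_force: [0.4, -0.1, 0.1]
opening: 0.0835
finger_force: 0.0
time_s: 37.25
ee_pos: [0.6162, 0.1625, 0.3002]
orientation: [0.676, 0.737, 0.0, 0.0]
contact_force: [0.4, -0.4, 0.2]
opening: 0.0873
finger_force: 0.0
time_s: 37.62
ee_pos: [0.6162, 0.1599, 0.3001]
orientation: [0.658, 0.753, -0.0, 0.0]
contact_force: [0.7, -0.9, 0.5]
opening: 0.0862
finger_force: 0.0
[[337. 131.]
 [283. -11.]]
move [0.0882 0.0199 0.2511] turn 0.0045 | if turned first [0.0883 0.0195 0.2511] tilt [ 0.0002 -0.0004]
```

View pics/w9.png

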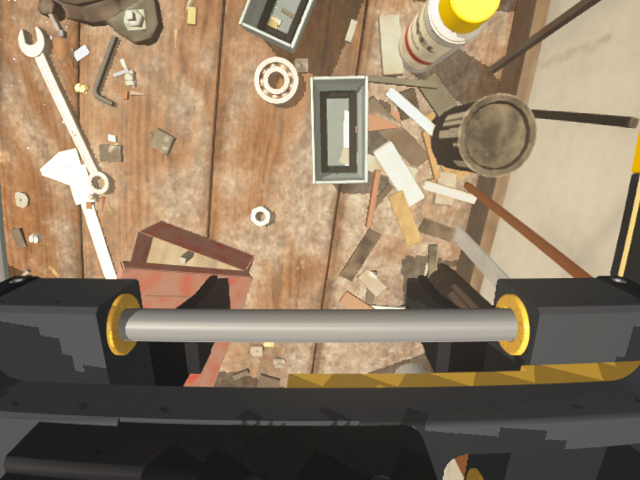

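```bash
python3 nudge.py '[{"aperture":0.087,"pos":[0.045,0.01,0]},{"aperture":0.087},{"aperture":0.087}]'
python3 - <<'E'
from h import *; import pickle
c=grab("wrist","w10.png");c9=pickle.load(open("c9.pkl","rb"))
p=[(312,77),(367,77),(369,182),(314,184)]
track(c9,c,p+[(387,91),(376,146),(380,175)]); a=rect(onz(c9,p,.07));print(a); go(a[0],a[1],.049,a[4]%np.pi)
E
```

```text
time_s: 38.05
ee_pos: [0.62, 0.2061, 0.3001]
orientation: [0.658, 0.753, -0.0, 0.0]
contact_force: [0.3, 0.6, -0.9]
opening: 0.0871
finger_force: 0.0
[312.  77.] [303.1 122.4] [1] [0.5912 0.3002 0.0673] gap 0.0002
[367.  77.] [356.7 122.6] [1] [0.6473 0.3076 0.0696] gap 0.0001
[369. 182.] [358.8 222.7] [1] [0.6669 0.2016 0.071 ] gap 0.0
[314. 184.] [305.4 224.7] [1] [0.6078 0.1914 0.0723] gap 0.0002
[387.  91.] [377.1 130.7] [1] [0.6784 0.3058 0.0174] gap 0.0003
[376. 146.] [367.  183.2] [1] [0.6772 0.2417 0.0131] gap 0.0002
[380. 175.] [370.7 210.8] [1] [0.6882 0.2077 0.0121] gap 0.0001
[ 0.6292  0.25    0.1098  0.0602 -1.4197]
move [0.043  0.0149 0.2511] turn -0.0165 | if turned first [0.0428 0.0156 0.2511] tilt [ 0.0003 -0.0007]
```

```bash
python3 nudge.py '[{"aperture":0.087,"pos":[0.0425,0.0148,0],"turn":-0.016},{"aperture":0.087,"pos":[0,0,0.06]},{"aperture":0.087,"pos":[0,0,0.06]},{"aperture":0.087,"pos":[0,0,0.06]},{"aperture":0.087,"pos":[0,0,0.03]}]'
python3 nudge.py '[{"aperture":0.087,"pos":[0,0,0.03]},{"aperture":0.087,"pos":[0,0,0.011]},{"aperture":0.087},{"aperture":0.087}]'
python3 nudge.py '[{"aperture":0.05},{"aperture":0.05},{"aperture":0.05},{"aperture":0.05},{"aperture":0.05}]'
python3 nudge.py '[{"aperture":0.05,"pos":[0,0,-0.02]},{"aperture":0.05,"pos":[0,0,-0.06]},{"aperture":0.05,"pos":[0,0,-0.06]},{"aperture":0.05,"pos":[0,0,-0.06]},{"aperture":0.05,"pos":[0,0,-0.05]}]'
python3 - <<'E'
from h import *
go(.5370,-.2925,.3,1.658); print(r.state()["opening"])
E
```

```text
time_s: 38.72
ee_pos: [0.6277, 0.2481, 0.0863]
orientation: [0.652, 0.758, -0.002, -0.001]
contact_force: [0.6, 0.6, 0.7]
opening: 0.0872
finger_force: 0.0
time_s: 39.22
ee_pos: [0.6296, 0.2512, 0.0507]
orientation: [0.651, 0.759, 0.001, 0.0]
contact_force: [0.4, -0.5, 0.5]
opening: 0.0872
finger_force: 0.0
time_s: 39.85
ee_pos: [0.6287, 0.2511, 0.0493]
orientation: [0.651, 0.759, 0.0, 0.0]
contact_force: [-0.4, -0.0, 1.9]
opening: 0.0594
finger_force: 30.0
time_s: 40.48
ee_pos: [0.6284, 0.2514, 0.3035]
orientation: [0.651, 0.759, 0.001, 0.001]
contact_force: [0.9, -0.2, -0.4]
opening: 0.0597
finger_force: 30.0
move [-0.5236 -0.1732  0.0025] turn 0.0657 | if turned first [-0.5338 -0.1385  0.0025] tilt [0.0026 0.0013]
0.05970983438800676
```

```bash
python3 nudge.py '[{"aperture":0.05,"pos":[-0.0523,-0.0173,0]},{"aperture":0.05,"pos":[-0.0523,-0.0173,0]},{"aperture":0.05,"pos":[-0.0523,-0.0173,0]},{"aperture":0.05,"pos":[-0.0523,-0.0173,0]},{"aperture":0.05,"pos":[-0.0523,-0.0173,0]}]'
python3 nudge.py '[{"aperture":0.05,"pos":[-0.0523,-0.0173,0]},{"aperture":0.05,"pos":[-0.0523,-0.0173,0]},{"aperture":0.05,"pos":[-0.0523,-0.0173,0]},{"aperture":0.05,"pos":[-0.0523,-0.0173,0]},{"aperture":0.05,"pos":[-0.0523,-0.0173,0]}]'
python3 nudge.py '[{"aperture":0.05,"turn":0.066},{"aperture":0.05,"pos":[0,0,0.02]},{"aperture":0.05},{"aperture":0.05}]'
python3 - <<'E'
from h import *
go(.5370,-.2925,.1808,1.658); print(r.state()["opening"])
E
```

```text
time_s: 41.1
ee_pos: [0.5823, -0.022, 0.3006]
orientation: [0.651, 0.759, 0.0, 0.001]
contact_force: [0.6, -0.9, -0.5]
opening: 0.0596
finger_force: 30.0
time_s: 41.72
ee_pos: [0.5367, -0.2935, 0.3007]
orientation: [0.651, 0.759, 0.0, 0.001]
contact_force: [0.4, -0.5, -0.1]
opening: 0.0599
finger_force: 30.0
time_s: 42.22
ee_pos: [0.5374, -0.2919, 0.2804]
orientation: [0.676, 0.737, 0.0, 0.001]
contact_force: [0.4, -0.9, -1.0]
opening: 0.0599
finger_force: 30.0
move [-0.0005 -0.0005  0.0996] turn -0.0001 | if turned first [-0.0005 -0.0005  0.0996] tilt [ 0.001  -0.0004]
0.059916867363359466
```

```bash
python3 nudge.py '[{"aperture":0.05,"pos":[0,0,0.04]},{"aperture":0.05,"pos":[0,0,0.03]},{"aperture":0.05,"pos":[0,0,0.02]},{"aperture":0.05,"pos":[0,0,0.004]},{"aperture":0.05}]'
python3 nudge.py '[{"aperture":0.05,"pos":[0,0,0.003]},{"aperture":0.05}]'
python3 nudge.py '[{"aperture":0.05,"pos":[0,0,0.002]},{"aperture":0.05}]'
python3 nudge.py '[{"aperture":0.05,"pos":[0,0,0.002]},{"aperture":0.05}]'
```

```text
time_s: 42.85
ee_pos: [0.5377, -0.2923, 0.1861]
orientation: [0.676, 0.737, 0.0, 0.001]
contact_force: [0.2, 0.5, 0.0]
opening: 0.0597
finger_force: 30.0
time_s: 43.1
ee_pos: [0.5373, -0.2923, 0.1825]
orientation: [0.676, 0.737, 0.0, 0.0]
contact_force: [-0.3, -0.1, -1.0]
opening: 0.0599
finger_force: 30.0
time_s: 43.35
ee_pos: [0.5373, -0.2922, 0.1802]
orientation: [0.676, 0.737, 0.0, 0.0]
contact_force: [1.3, 0.7, 0.7]
opening: 0.0598
finger_force: 30.0
time_s: 43.6
ee_pos: [0.5375, -0.2923, 0.1788]
orientation: [0.676, 0.737, 0.0, 0.001]
contact_force: [-0.2, 0.4, 4.5]
opening: 0.0601
finger_force: 30.0
```

```bash
python3 nudge.py '[{"aperture":0.05,"pos":[0,0,0.003]},{"aperture":0.05}]'
python3 nudge.py '[{"aperture":0.05,"pos":[0,0,0.003]},{"aperture":0.05}]'
python3 nudge.py '[{"aperture":0.05,"pos":[0,0,0.0015]},{"aperture":0.05}]'
python3 nudge.py '[{"aperture":0.087,"pos":[0,0,-0.001]},{"aperture":0.087},{"aperture":0.087},{"aperture":0.087},{"aperture":0.087}]'
python3 nudge.py '[{"aperture":0.05,"pos":[0,0,-0.045]},{"aperture":0.044},{"aperture":0.044},{"aperture":0.044},{"aperture":0.044}]'
python3 nudge.py '[{"aperture":0.044},{"aperture":0.044,"pos":[0,0,0.015]},{"aperture":0.044,"pos":[0,0,0.003]},{"aperture":0.044,"pos":[0,0,0.002]},{"aperture":0.044}]'
python3 nudge.py '[{"aperture":0.044,"pos":[0,0,0.002]},{"aperture":0.044}]'
python3 nudge.py '[{"aperture":0.044,"pos":[0,0,0.001]},{"aperture":0.044}]'
python3 nudge.py '[{"aperture":0.044,"pos":[0,0,0.001]},{"aperture":0.044}]'
```

```text
time_s: 43.85
ee_pos: [0.5375, -0.2923, 0.1759]
orientation: [0.676, 0.737, 0.0, 0.001]
contact_force: [-1.5, 0.3, 5.5]
opening: 0.0594
finger_force: 30.0
time_s: 44.1
ee_pos: [0.5375, -0.2923, 0.1731]
orientation: [0.676, 0.737, 0.0, 0.001]
contact_force: [-1.2, 0.5, 7.7]
opening: 0.0597
finger_force: 30.0
time_s: 44.35
ee_pos: [0.5375, -0.2924, 0.1719]
orientation: [0.676, 0.737, 0.0, 0.001]
contact_force: [-0.5, 1.0, 8.7]
opening: 0.0598
finger_force: 30.0
time_s: 44.98
ee_pos: [0.537, -0.2922, 0.1714]
orientation: [0.676, 0.737, -0.0, -0.0]
contact_force: [-0.2, 0.5, -0.2]
opening: 0.0866
finger_force: 0.0
time_s: 45.6
ee_pos: [0.5368, -0.292, 0.2157]
orientation: [0.676, 0.737, -0.0, -0.001]
contact_force: [0.0, -0.9, 0.1]
opening: 0.0473
finger_force: 0.0
time_s: 46.22
ee_pos: [0.5371, -0.2922, 0.1965]
orientation: [0.676, 0.737, 0.0, -0.0]
contact_force: [0.1, -0.2, 0.6]
opening: 0.0437
finger_force: 0.0
time_s: 46.48
ee_pos: [0.5371, -0.2922, 0.1945]
orientation: [0.676, 0.737, 0.0, -0.0]
contact_force: [1.0, -1.5, 0.8]
opening: 0.0443
finger_force: 0.0
time_s: 46.72
ee_pos: [0.5371, -0.2922, 0.1935]
orientation: [0.676, 0.737, 0.0, -0.0]
contact_force: [-0.2, -0.3, 0.2]
opening: 0.0441
finger_force: 0.0
time_s: 46.98
ee_pos: [0.5374, -0.2923, 0.1932]
orientation: [0.676, 0.737, 0.0, 0.0]
contact_force: [-1.2, 0.7, 4.6]
opening: 0.0442
finger_force: 2.3
```

```bash
python3 nudge.py '[{"aperture":0.087,"pos":[0,0,-0.06]},{"aperture":0.087,"pos":[0,0,-0.05]},{"aperture":0.087,"pos":[0.0586,0.0037,0]},{"aperture":0.087,"pos":[0.0586,0.0037,0]},{"aperture":0.087,"pos":[0.0586,0.0037,0]}]'
python3 nudge.py '[{"aperture":0.087,"pos":[0.0586,0.0037,0]},{"aperture":0.087,"pos":[0.0586,0.0037,0]},{"aperture":0.087,"pos":[0.0586,0.0037,0]},{"aperture":0.087,"pos":[0.0586,0.0037,0]},{"aperture":0.087,"pos":[0.0586,0.0037,0]}]'
python3 nudge.py '[{"aperture":0.087,"pos":[0.0586,0.0037,0]},{"aperture":0.087,"pos":[0.0586,0.0037,0]},{"aperture":0.087,"turn":0.14},{"aperture":0.087,"turn":0.14},{"aperture":0.087,"turn":0.14}]'
python3 nudge.py '[{"aperture":0.087},{"aperture":0.087}]'
python3 - <<'E'
from h import *; import pickle
c=grab("wrist","w11.png");pickle.dump(c,open("c11.pkl","wb"))
print(proj(c,[(*p,.07) for p in [(.5516,.3777)]]).round(0)); go(.5516,.3777,.049,1.238)
E
```

```text
time_s: 47.6
ee_pos: [0.5327, -0.1143, 0.3026]
orientation: [0.676, 0.737, 0.0, 0.0]
contact_force: [0.1, 0.2, 0.3]
opening: 0.0837
finger_force: 0.0
time_s: 48.22
ee_pos: [0.5258, 0.1791, 0.3027]
orientation: [0.676, 0.737, 0.0, 0.0]
contact_force: [1.4, -0.2, 0.2]
opening: 0.087
finger_force: 0.0
time_s: 48.85
ee_pos: [0.5232, 0.295, 0.3022]
orientation: [0.816, 0.578, -0.0, -0.0]
contact_force: [-0.2, 0.5, -0.4]
opening: 0.0871
finger_force: 0.0
time_s: 49.1
ee_pos: [0.5233, 0.2948, 0.3025]
orientation: [0.814, 0.581, -0.0, 0.0]
contact_force: [0.4, -0.2, -0.3]
opening: 0.0871
finger_force: 0.0
[[318. 131.]]
move [ 8.760e-02 -2.000e-04  2.536e-01] turn 0.0019 | if turned first [ 0.0876 -0.0004  0.2536] tilt [0. 0.]
```

View pics/w11.png

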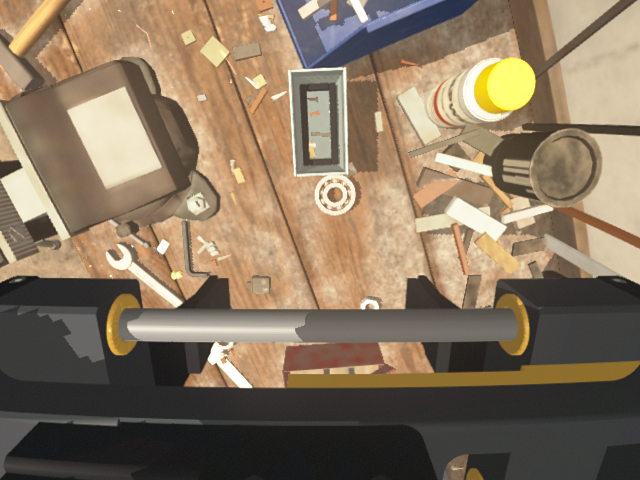

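```bash
python3 nudge.py '[{"aperture":0.087,"pos":[0.045,0,0]},{"aperture":0.087},{"aperture":0.087}]'
python3 - <<'E'
from h import *; import pickle
c=grab("wrist","w12.png");c9=pickle.load(open("c11.pkl","rb"))
p=[(289,70),(346,68),(350,173),(293,176)]
track(c9,c,p+[(132,92),(160,180),(188,180),(158,62),(305,65)]); a=rect(onz(c9,p,.07));print(a); go(a[0],a[1],.049,a[4]%np.pi)
E
```

```text
time_s: 49.52
ee_pos: [0.538, 0.3371, 0.3023]
orientation: [0.814, 0.58, -0.0, -0.0]
contact_force: [0.4, 0.2, -0.0]
opening: 0.0867
finger_force: 0.0
[289.  70.] [289.5 115.3] [1] [0.5433 0.4453 0.0712] gap 0.0001
[346.  68.] [344.9 112.8] [1] [0.5996 0.4288 0.0674] gap 0.0001
[350. 173.] [349.1 208.2] [1] [0.5741 0.3194 0.0116] gap 0.0001
[293. 176.] [293.7 216.1] [1] [0.5104 0.3419 0.0691] gap 0.0001
[132.  92.] [137.8 147.1] [1] [0.4144 0.4565 0.1537] gap 0.0004
[160. 180.] [165.  230.4] [1] [0.4074 0.3815 0.1562] gap 0.0001
[188. 180.] [190.9 223.3] [1] [0.4106 0.3752 0.1025] gap 0.0007
[158.  62.] [161.  100.6] [1] [0.3957 0.5226 0.0025] gap 0.0002
[305.  65.] [307.7 109.9] [1] [0.5618 0.4448 0.0679] gap 0.0028
[0.5553 0.3857 0.1086 0.0625 1.2934]
move [5.200e-02 1.000e-04 2.536e-01] turn -0.0559 | if turned first [0.0519 0.003  0.2536] tilt [-0.0001 -0.0003]
```

```bash
python3 nudge.py '[{"aperture":0.087,"pos":[0.0517,0,0],"turn":-0.04},{"aperture":0.087,"pos":[0,0,0.06]},{"aperture":0.087,"pos":[0,0,0.06]},{"aperture":0.087,"pos":[0,0,0.06]},{"aperture":0.087,"pos":[0,0,0.03]}]'
python3 nudge.py '[{"aperture":0.087,"pos":[0,0,0.03]},{"aperture":0.087,"pos":[0,0,0.0125]},{"aperture":0.087},{"aperture":0.087}]'
python3 nudge.py '[{"aperture":0.05},{"aperture":0.05},{"aperture":0.05},{"aperture":0.05},{"aperture":0.05}]'
python3 nudge.py '[{"aperture":0.05,"pos":[0,0,-0.02]},{"aperture":0.05,"pos":[0,0,-0.06]},{"aperture":0.05,"pos":[0,0,-0.06]},{"aperture":0.05,"pos":[0,0,-0.06]},{"aperture":0.05,"pos":[0,0,-0.06]}]'
python3 - <<'E'
from h import *
go(.5370,-.2925,.32,1.658); print(r.state()["opening"])
E
```

```text
time_s: 50.2
ee_pos: [0.5544, 0.3835, 0.0893]
orientation: [0.803, 0.596, -0.002, 0.0]
contact_force: [0.5, 0.1, 1.6]
opening: 0.0872
finger_force: 0.0
time_s: 50.7
ee_pos: [0.5558, 0.3866, 0.0517]
orientation: [0.803, 0.596, 0.001, 0.0]
contact_force: [-0.1, -0.3, 0.7]
opening: 0.0868
finger_force: 0.0
time_s: 51.32
ee_pos: [0.5551, 0.3863, 0.0503]
orientation: [0.803, 0.596, 0.0, 0.0]
contact_force: [0.1, -0.1, 2.1]
opening: 0.0599
finger_force: 30.0
time_s: 51.95
ee_pos: [0.5544, 0.3862, 0.3138]
orientation: [0.803, 0.596, 0.001, -0.0]
contact_force: [0.7, 0.2, -0.2]
opening: 0.0595
finger_force: 30.0
move [-0.6548  0.1793 -0.0069] turn -0.3802 | if turned first [-0.6746 -0.0765 -0.0069] tilt [0.001 0.001]
0.05950190790972804
```

```bash
python3 nudge.py '[{"aperture":0.05,"pos":[-0.0546,0.0149,-0.006]},{"aperture":0.05,"pos":[-0.0546,0.0149,0]},{"aperture":0.05,"pos":[-0.0546,0.0149,0]},{"aperture":0.05,"pos":[-0.0546,0.0149,0]},{"aperture":0.05,"pos":[-0.0546,0.0149,0]}]'
python3 nudge.py '[{"aperture":0.05,"pos":[-0.0546,0.0149,0]},{"aperture":0.05,"pos":[-0.0546,0.0149,0]},{"aperture":0.05,"pos":[-0.0546,0.0149,0]},{"aperture":0.05,"pos":[-0.0546,0.0149,0]},{"aperture":0.05,"pos":[-0.0546,0.0149,0]}]'
python3 nudge.py '[{"aperture":0.05,"pos":[-0.0546,0.0149,0],"turn":-0.127},{"aperture":0.05,"turn":-0.127},{"aperture":0.05,"turn":-0.126},{"aperture":0.05},{"aperture":0.05}]'
python3 - <<'E'
from h import *
go(.5370,-.2925,.2136,1.658); print(r.state()["opening"])
E
```

```text
time_s: 52.58
ee_pos: [0.5468, 0.1019, 0.3175]
orientation: [0.803, 0.596, 0.001, 0.0]
contact_force: [0.7, 0.4, -0.3]
opening: 0.0601
finger_force: 30.0
time_s: 53.2
ee_pos: [0.5394, -0.1808, 0.3177]
orientation: [0.803, 0.596, 0.0, 0.001]
contact_force: [1.5, 0.3, 0.7]
opening: 0.0601
finger_force: 30.0
time_s: 53.82
ee_pos: [0.5382, -0.2358, 0.3167]
orientation: [0.677, 0.736, 0.0, 0.0]
contact_force: [-0.0, -0.2, -0.7]
opening: 0.0595
finger_force: 30.0
move [-0.0564 -0.006   0.1031] turn -0.0029 | if turned first [-0.0564 -0.0062  0.1031] tilt [ 0.0006 -0.0002]
0.059497682678948824
```

```bash
python3 nudge.py '[{"aperture":0.05,"pos":[-0.0562,-0.006,0]},{"aperture":0.05,"pos":[0,0,0.04]},{"aperture":0.05,"pos":[0,0,0.01]},{"aperture":0.05},{"aperture":0.05}]'
python3 - <<'E'
from h import *
go(.5370,-.2925,.2136,1.658); print(r.state()["opening"])
E
```

```text
time_s: 54.45
ee_pos: [0.5378, -0.292, 0.2678]
orientation: [0.676, 0.737, 0.0, 0.001]
contact_force: [-0.0, 0.3, -0.7]
opening: 0.0597
finger_force: 30.0
move [-0.0004 -0.001   0.0542] turn 0.0001 | if turned first [-0.0004 -0.001   0.0542] tilt [ 0.0018 -0.0008]
0.05972521226432209
```

```bash
python3 nudge.py '[{"aperture":0.05,"pos":[0,0,0.03]},{"aperture":0.05,"pos":[0,0,0.015]},{"aperture":0.05,"pos":[0,0,0.004]},{"aperture":0.05,"pos":[0,0,0.002]},{"aperture":0.05}]'
python3 nudge.py '[{"aperture":0.05,"pos":[0,0,0.002]},{"aperture":0.05}]'
python3 nudge.py '[{"aperture":0.05,"pos":[0,0,0.002]},{"aperture":0.05}]'
python3 nudge.py '[{"aperture":0.05,"pos":[0,0,0.001]},{"aperture":0.05}]'
```

```text
time_s: 55.08
ee_pos: [0.5374, -0.2927, 0.2158]
orientation: [0.676, 0.737, 0.0, 0.0]
contact_force: [0.1, -0.1, 0.0]
opening: 0.0597
finger_force: 30.0
time_s: 55.32
ee_pos: [0.537, -0.2927, 0.2131]
orientation: [0.676, 0.737, 0.0, 0.0]
contact_force: [-0.4, 0.1, -1.1]
opening: 0.0597
finger_force: 30.0
time_s: 55.58
ee_pos: [0.5372, -0.2928, 0.2118]
orientation: [0.676, 0.737, 0.0, 0.0]
contact_force: [-2.1, -0.5, 4.0]
opening: 0.0597
finger_force: 30.0
time_s: 55.82
ee_pos: [0.5372, -0.2928, 0.211]
orientation: [0.676, 0.737, -0.0, 0.001]
contact_force: [-1.9, 0.0, 7.3]
opening: 0.0598
finger_force: 30.0
```

```bash
python3 nudge.py '[{"aperture":0.05,"pos":[0,0,0.003]},{"aperture":0.05}]'
python3 nudge.py '[{"aperture":0.05,"pos":[0,0,0.003]},{"aperture":0.05}]'
python3 nudge.py '[{"aperture":0.05,"pos":[0,0,0.0015]},{"aperture":0.05}]'
python3 nudge.py '[{"aperture":0.087,"pos":[0,0,-0.001]},{"aperture":0.087},{"aperture":0.087},{"aperture":0.087},{"aperture":0.087}]'
python3 nudge.py '[{"aperture":0.05,"pos":[0,0,-0.045]},{"aperture":0.044},{"aperture":0.044},{"aperture":0.044},{"aperture":0.044}]'
python3 nudge.py '[{"aperture":0.044},{"aperture":0.044,"pos":[0,0,0.015]},{"aperture":0.044,"pos":[0,0,0.003]},{"aperture":0.044,"pos":[0,0,0.002]},{"aperture":0.044}]'
python3 nudge.py '[{"aperture":0.044,"pos":[0,0,0.002]},{"aperture":0.044}]'
python3 nudge.py '[{"aperture":0.044,"pos":[0,0,0.001]},{"aperture":0.044}]'
```

```text
time_s: 56.08
ee_pos: [0.5372, -0.2928, 0.208]
orientation: [0.676, 0.737, -0.0, 0.001]
contact_force: [-1.9, 0.0, 5.7]
opening: 0.0599
finger_force: 30.0
time_s: 56.32
ee_pos: [0.5372, -0.2929, 0.2051]
orientation: [0.676, 0.737, -0.0, 0.001]
contact_force: [-1.6, 1.5, 7.0]
opening: 0.06
finger_force: 30.0
time_s: 56.58
ee_pos: [0.5373, -0.2929, 0.2039]
orientation: [0.676, 0.737, 0.0, 0.001]
contact_force: [-2.4, 0.5, 9.3]
opening: 0.0599
finger_force: 30.0
time_s: 57.2
ee_pos: [0.537, -0.2926, 0.2034]
orientation: [0.676, 0.737, -0.0, -0.0]
contact_force: [-0.1, -0.4, 0.0]
opening: 0.0867
finger_force: 0.0
time_s: 57.82
ee_pos: [0.5367, -0.2925, 0.2478]
orientation: [0.676, 0.737, -0.0, -0.001]
contact_force: [-0.9, -0.2, 0.1]
opening: 0.0476
finger_force: 0.0
time_s: 58.45
ee_pos: [0.537, -0.2926, 0.2285]
orientation: [0.676, 0.737, 0.0, -0.0]
contact_force: [-0.0, 0.4, 0.3]
opening: 0.044
finger_force: 0.0
time_s: 58.7
ee_pos: [0.537, -0.2926, 0.2266]
orientation: [0.676, 0.737, -0.0, 0.0]
contact_force: [1.2, 0.4, 0.3]
opening: 0.0441
finger_force: 0.0
time_s: 58.95
ee_pos: [0.537, -0.2926, 0.2255]
orientation: [0.676, 0.737, 0.0, -0.0]
contact_force: [-0.9, 0.2, -0.1]
opening: 0.0442
finger_force: 0.0
```

```bash
python3 nudge.py '[{"aperture":0.044,"pos":[0,0,0.0015]},{"aperture":0.044}]'
python3 nudge.py '[{"aperture":0.044,"pos":[0,0,0.001]},{"aperture":0.044}]'
python3 nudge.py '[{"aperture":0.087,"pos":[0,0,-0.06]},{"aperture":0.087,"pos":[0,0,-0.05]},{"aperture":0.087,"pos":[-0.05,0,0]},{"aperture":0.087,"pos":[-0.06,0,0]},{"aperture":0.087,"pos":[-0.06,0,0]}]'
python3 nudge.py '[{"aperture":0.087,"pos":[-0.06,0,0]},{"aperture":0.087},{"aperture":0.087}]'
python3 - <<'E'
from h import *; import pickle
s=grab("side");t=grab("top");w=grab("wrist")
f=lambda a,k:cv2.resize(a,None,fx=k,fy=k,interpolation=cv2.INTER_CUBIC)
im=np.zeros((600,800,3),np.uint8)
im[:450,:300]=f(s["im"][95:245,310:410],3); im[:300,300:800]=f(t["im"][165:285,360:560],2.5)
b=f(t["im"][140:340,100:400],1.35); im[310:310+270,300:300+405]=b
cv2.imwrite("pics/fin.png",im); cv2.imwrite("pics/w13.png",w["im"])
pickle.dump((s,t,w),open("fin.pkl","wb"))
E
```

```text
time_s: 59.2
ee_pos: [0.5371, -0.2927, 0.2243]
orientation: [0.676, 0.737, 0.0, 0.0]
contact_force: [0.8, 0.9, 1.5]
opening: 0.0442
finger_force: 1.0
time_s: 59.45
ee_pos: [0.5374, -0.2929, 0.2242]
orientation: [0.676, 0.737, 0.0, 0.001]
contact_force: [-0.7, 0.0, 7.5]
opening: 0.044
finger_force: 3.6
time_s: 60.08
ee_pos: [0.5517, -0.4637, 0.3332]
orientation: [0.676, 0.737, -0.0, 0.0]
contact_force: [1.2, 0.0, 0.5]
opening: 0.0837
finger_force: 0.0
time_s: 60.45
ee_pos: [0.5572, -0.5213, 0.3322]
orientation: [0.676, 0.737, 0.0, -0.001]
contact_force: [0.6, 1.0, -0.9]
opening: 0.0872
finger_force: 0.0
```

View pics/fin.png

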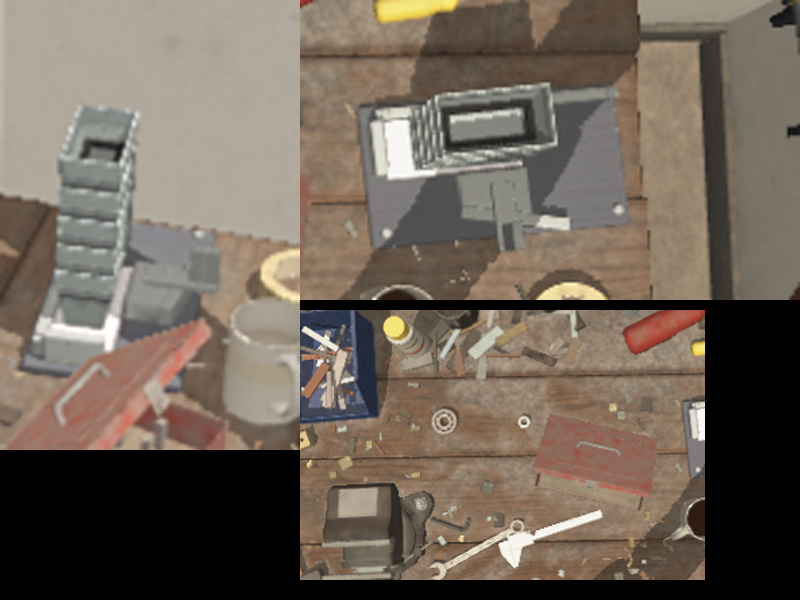

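View pics/w13.png

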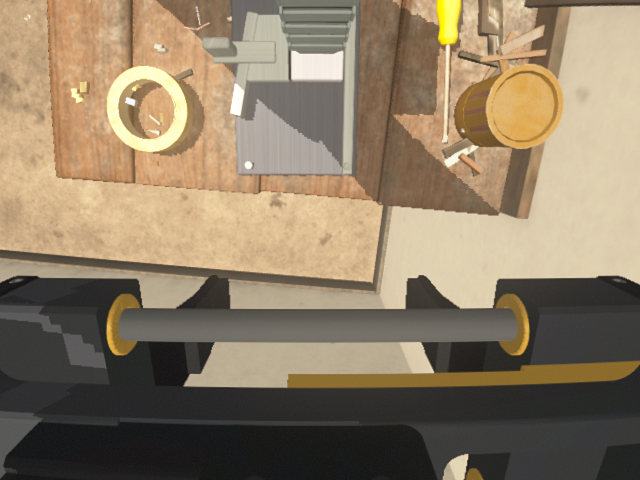

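The stack has four even steps, the table has no pans left on it, and the carrier is at the stop. The wedge tab sits at wrist pixel (203-240, 38-60), against the bar.

Run:
```python
from h import *; import pickle
s,t,w=pickle.load(open("fin.pkl","rb"))
print(onz(w,[(203,44),(236,44)],.082))
print(r.hand_in())
```

```text
[[ 0.41883174 -0.35110347  0.082     ]
 [ 0.45445102 -0.34863314  0.082     ]]
the job is handed in; nothing more can be done
None
```

I handed the job in at about 60 s: the carrier is against the stop, the wedge was pushed home at about 16 N, and all four loose pans are nested at an average 31.6 mm spacing, with the mug and other things left alone. I judged the wedge tight from the push force and its camera position, since its travel cannot be read directly.

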